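# Knock a sunken sample tube out of an angle rotor

## Robot

A 6-joint arm with a two-finger parallel gripper is mounted at the origin on the work surface. World frame = base frame: x ahead of the robot, y to its left, z up, the work surface at z = 0. Lengths are in m, angles in degrees, forces in N, time in s.
With the tool pointing down it reaches from about 0.425 to 0.95 m from the base axis. Payload 3.5 kg.
Tool frame: the origin (TCP) lies on the centre line of the jaws, within the pads' length; the fingertips stand 22 mm ahead of it and the grasp point (between the pads) lies 3 mm ahead of it; z points along the fingers, y is the line along which they close (so a half turn about z gives the same grasp; the last joint's range is limited). The gripper opens to 85 mm and grips with 20 to 120 N. Pads are 22 mm wide; open, the fingers measure 114 mm over their backs; the gripper's body (76 mm by 85 mm) begins 54 mm behind the grasp point. The pads swing forward as they close: fully open they stand 13 mm farther back than shut.
Start: joints at [-72.651, 16.404, 90.338, -0, 73.258, -8.594], TCP at [0.295, -0.607, 0.253] pointing down, gripper open.
Joint ranges: [-158.93, 158.93], [-51.34, 127.21], [12.03, 142.37], [-87.48, 267.48], [13.55, 161.25], [-162.69, 162.69]. Speed limits (degrees/s): [159.86, 159.86, 180, 180, 180, 180].

## Interface

Orientations are given as a 3x3 rotation matrix whose columns are the frame's x, y, z axes.
In Python, from station import r, camera, order, boxes_of gives the robot as it stands. The module is installed in compiled form; this text tells all that it offers.
- The arm moves only by the tool step_arm, never from a script. Its argument "moves" is a list that holds one entry, the list of rows, each a list of 6 numbers: the shift along the tool's x, y, z in cm, then the turn, a rotation vector about the tool's x, y, z in rad. In form: [[[tx, ty, tz, ax, ay, az], ...]]. A call has 1 to 8 rows; each row is the pose to reach, as a shift and turn from the pose commanded when the call began, along the tool's axes at that moment; what a row does not reach only later rows make up. A row lasts 1/10 s, in which the tool goes at most 50 mm and 8.59 degrees, less where a joint would pass 70% of its speed; a pose out of reach is approached as far as the arm can. A call with a gripper value outside its range is refused whole. "gripper" is the opening in per cent of the stroke, from 0 (shut) to 100 (fully open), set as the call begins (left out, the last holds). The fingers move at their own pace and stop on an object; "force" is the grip in N (left out, the last holds). Time passes only in rows, so rows that repeat a pose let the fingers close. It gives the time, the measured TCP pose, the force, the opening and the grip force at its end, in the units of the state.
- r.get_state(): the state, without advancing time (a new reading comes with each control period).
- camera(name): name is "scene" or "top" or "wrist"; returns a dict with "frame" (420x560x3 uint8, red, green, blue), "depth" (420x560 float32, m along the optical axis (not along the pixel's ray), 0 where there is no reading), "mtx" (3x3 intrinsics, pixels), "rvec" (rotation vector, rad) and "tvec" (3), from world to camera coordinates, as OpenCV has them; the wrist camera has in their place "mount" (4x4, takes a point from camera to tool coordinates, whose origin is the TCP and whose axes are the flange's). Camera axes: x right, y down, z forward; pixel columns grow to the right and rows downward; lengths in m; the calibration is good to about 2 mm. The wrist camera is an equidistant fisheye: a pixel r from the principal point sees the ray r / f radians off the axis. A picture is of the moment at which its call begins: read the wrist's pose just before it.
- order.close_job(): hands the job in; it is judged then, once.
Trained networks look in a picture, given as the dict that the camera call returned (one of the last four; its "shot" number tells which), for a name from the list of things; names that differ only in an ending like _2 or _b are one class to them, and where a whole thing is asked for, a point or a joint stands for the part that bears it (a point fixed in the world has none). Each returns a list of dicts, best first, with "confidence" (0 to 1); they miss things now and then, are a little off and sometimes report something else, mostly with a low value. They report only what shows in the picture. A call takes as long as a camera call. They do not tell look-alikes from the thing itself.
- boxes_of(picture, thing): "xyz" ([x, y, z] in m, in the coordinates of the camera as it stood for that picture, good to about 4 mm: the middle of the surface that is visible of it).
The state is a dict: "t": time; "joints": joint angles; "qvel": joint speeds; "joint_torque": joint torques, N m; "tcp_pos": TCP position; "tool_rot": TCP orientation; "contact_force": force on the tool from outside, world axes, zero at the start; "ft_torque": the same for the moment, N m; "finger_gap": finger opening in m; "grip_force": force on a finger pad.
Only numpy, scipy, OpenCV 4.12 (cv2) and the standard library are available. Lean on these libraries where they do the work, as an engineer would, in place of code of your own. Each camera call takes 0.05 s, during which the arm holds its last target. There are 200 camera calls.

## Task

A short sample tube has gone down into one sleeve of the centrifuge rotor and the rubber strips in there hold it. Without ramming the rotor, push the knockout rod up through the hole in the bottom of that sleeve until its guard comes up against the sleeve and about half of the tube stands out of the mouth, then draw the tube out, lay it flat in the steel tray without dropping it, and put the rod back in its cradle. Do not disturb the tube rack, the measuring cylinder or the wipes box.

Things in the scene. Friction and masses are not known exactly. Their poses are not given: they have to be found in the camera images.
- rotor: Angle rotor on a stand, fixed: foot 170 mm across, column and hub up to 58, aluminium dish (rim 145 across, 215 high), six steel sleeves sloping 45 degrees, mouths in towards the axis, bottoms outwards (120 mm from the axis, 130 high, 60 degrees apart). Five are empty. Origin: on the bench under the axis, z up; the stuck tube's sleeve is on its -x side, facing the robot's right (-y).
- sleeve: The stuck tube's steel sleeve, fixed: 39 mm outside, 32 bore, 96 long, mouth flange 44 across. Origin: centre of the 15 mm hole in its 4 mm thick bottom, on the underside. z: along the sleeve from bottom to mouth, 45 degrees up and in; y level; -x up and out. Sprung rubber strips 43 to 89 mm along z grip the tube: it slides at 6 to 18 N and stays where it is left.
- mouth (a point): Centre of that sleeve's mouth, 96 mm along z from sleeve (same axes), 198 mm above the bench.
- tube_mid (a point): Centre (half-way along) of the stuck tube: white plastic, straight, 26 mm across, 80 long, 30 to 65 g; the top 16 mm is a white hexagonal cap, 26 across flats, two flats facing the sleeve's +y and -y. z: from its flat bottom to the cap. At the start it stands on the sleeve's bottom, cap top 12 mm below the mouth, out of the fingers' reach.
- rod_grip (a point): Centre of the knockout rod's handle: black plastic, round, 16 mm across, 80 long, its last 4 mm a guard 24 mm across; then a steel shaft 8 mm thick, 60 long, end chamfered. x: along the rod, handle to shaft. 60 g. It starts level in its cradle, axis 38 mm above the bench, shaft away from the robot. Pushed in until the guard meets the sleeve's bottom, it leaves 44 mm of the tube out.
- rod_tip (a point): Centre of the free end of the rod's shaft, 100 mm along x from rod_grip (same axes).
- cradle: Aluminium rod rest, fixed: base 120 x 60 x 5 mm, two V notches 31 mm wide, 6 thick: one 30 mm behind the origin (tops 42 high) for the handle, one 66 mm in front (tops 48 high) for the shaft. Origin: on the bench; x: along the rod, towards its shaft. The rod is home with its handle's centre 38 mm above the origin; 15 mm along x either way is all right.
- tray: Shallow steel tray, fixed, open above: 130 (x) x 180 (y) mm, 22 mm high, walls and floor 4 mm. Origin: centre of its underside on the bench; z up.
- tube_rack: Bystander: white wire rack of blue-capped tubes, 148 x 92 x 109 mm high. Origin: centre of its underside.
- measuring_cylinder: Bystander: pale plastic measuring cylinder, foot 60 mm across, 190 mm high. Origin: centre of its underside.
- wipes_box: Bystander: cardboard box of wipes, 115 x 135 x 85 mm high. Origin: centre of its underside.
Not all that is in view belongs to the job. There is more than one size of the part that bears rod_grip; the job needs the middle-sized.

How it is judged:
By the outcome, as a careful person would: the job done as asked, in the order asked, and still so for the second after the job is handed in, with the robot touching nothing.
It also fails if it takes over 70 s, if anything falls off the work surface, if the arm or the gripper's body presses on something with over 40 N, if the wrist force passes 120 N, or if a joint passes its speed limit or range.

## Working session

There is one attempt and no reset: what is moved stays moved. The work goes in short steps, Python scripts to look and compute and a tool call to move; the robot and the scene stay as the last step left them, time stands still between calls to the robot, and variables do not carry over. Pictures are saved under pics/ and viewed, at most 11 in all, crops included, and the job is handed in when it is done.

Besides the shell and the picture viewer there is one more tool, called after ">>>" by a JSON object that holds its "fn" and its "kwargs", one argument or row to a line. step_arm: Moves the arm, as the interface text tells. Its arguments: {"type":"object","properties":{"moves":{"type":"array"},"gripper":{"type":"number"},"force":{"type":"number"}},"required":["moves"]}

```bash
mkdir -p pics; cat > h.py <<'E'
import numpy as np, cv2
from station import r, camera, order, boxes_of
def T(p):
    R=cv2.Rodrigues(np.array(p["rvec"],float))[0]; return R,np.array(p["tvec"],float).ravel()
def w(p,c):
    R,t=T(p); return R.T@(np.array(c)-t)
def cloud(p):
    d=p["depth"]; K=p["mtx"]; v,u=np.mgrid[:d.shape[0],:d.shape[1]]
    c=np.stack([(u-K[0,2])*d/K[0,0],(v-K[1,2])*d/K[1,1],d],-1); R,t=T(p)
    return (c-t)@R
def pix(p,X):
    R,t=T(p); c=R@np.array(X)+t; q=p["mtx"]@c; return q[:2]/q[2]
def save(p,n): cv2.imwrite(n,p["frame"][:,:,::-1])
E
python3 - <<'E'
from h import *
for n in("scene","top"):
    p=camera(n); save(p,f"pics/{n}0.png"); np.savez(f"{n}0.npz",**{k:p[k] for k in("frame","depth","mtx","rvec","tvec")})
    for th in("rotor","sleeve","rod_grip","cradle","tray","tube_rack","measuring_cylinder","wipes_box","tube_mid"):
        for b in boxes_of(p,th)[:4]:
            X=w(p,b["xyz"]); print(n,th,round(b["confidence"],2),X.round(3),pix(p,X).round())
s=r.get_state();print(s["t"],s["tcp_pos"],s["tool_rot"],s["contact_force"])
E
```

```text
scene rotor 0.7 [0.546 0.146 0.16 ] [330. 169.]
scene sleeve 0.76 [0.496 0.069 0.175] [296. 159.]
scene rod_grip 0.73 [0.497 0.068 0.176] [296. 159.]
scene rod_grip 0.72 [ 0.688 -0.402  0.011] [147. 309.]
scene rod_grip 0.71 [ 0.757 -0.109  0.018] [267. 293.]
scene rod_grip 0.56 [ 0.678 -0.275  0.042] [194. 283.]
scene cradle 0.87 [ 0.681 -0.274  0.003] [197. 291.]
scene cradle 0.69 [0.497 0.065 0.169] [295. 161.]
scene tray 0.77 [ 0.44  -0.235  0.005] [188. 213.]
scene tube_rack 0.86 [0.667 0.397 0.083] [429. 193.]
scene measuring_cylinder 0.69 [0.508 0.352 0.098] [387. 153.]
scene wipes_box 0.6 [ 0.544 -0.477  0.083] [ 98. 256.]
top rotor 0.56 [0.519 0.147 0.174] [210. 246.]
top sleeve 0.97 [0.485 0.066 0.174] [244. 261.]
top rod_grip 0.8 [ 0.665 -0.272  0.045] [374. 200.]
top rod_grip 0.74 [ 0.743 -0.106  0.023] [313. 173.]
top rod_grip 0.48 [ 0.679 -0.4    0.009] [416. 198.]
top rod_grip 0.28 [0.486 0.067 0.179] [243. 260.]
top cradle 0.68 [ 0.671 -0.269  0.005] [370. 200.]
top tray 0.59 [ 0.435 -0.226  0.004] [355. 284.]
top tube_rack 0.91 [0.646 0.406 0.085] [122. 199.]
top measuring_cylinder 0.77 [0.496 0.354 0.103] [135. 255.]
top wipes_box 0.62 [ 0.511 -0.466  0.084] [453. 257.]
top wipes_box 0.59 [ 0.673 -0.268  0.006] [370. 200.]
top wipes_box 0.47 [0.496 0.351 0.102] [136. 255.]
1.0 [ 0.29532079 -0.60694954  0.25333367] [[ 8.99240865e-01  4.37453846e-01 -1.17788642e-05]
 [ 4.37453846e-01 -8.99240864e-01  1.43026729e-05]
 [-4.33527677e-06 -1.80142574e-05 -1.00000000e+00]] [ 0.86733578 -0.31915704  1.12991097]
```

View pics/scene0.png

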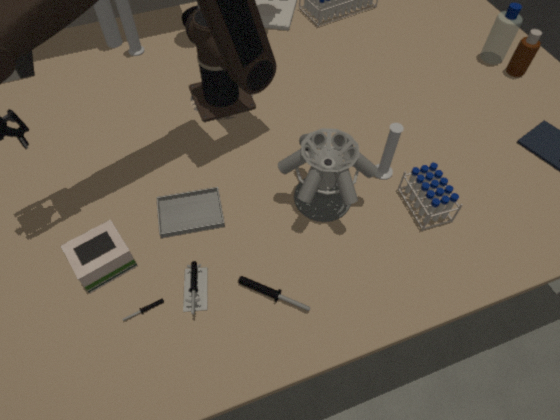

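```bash
python3 - <<'E'
import cv2
a=cv2.imread("pics/top0.png")
cv2.imwrite("pics/top0c.png",cv2.resize(a[130:340,170:450],None,fx=2.8,fy=2.8,interpolation=cv2.INTER_CUBIC))
E
```

```text
(no output)
```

View pics/top0c.png

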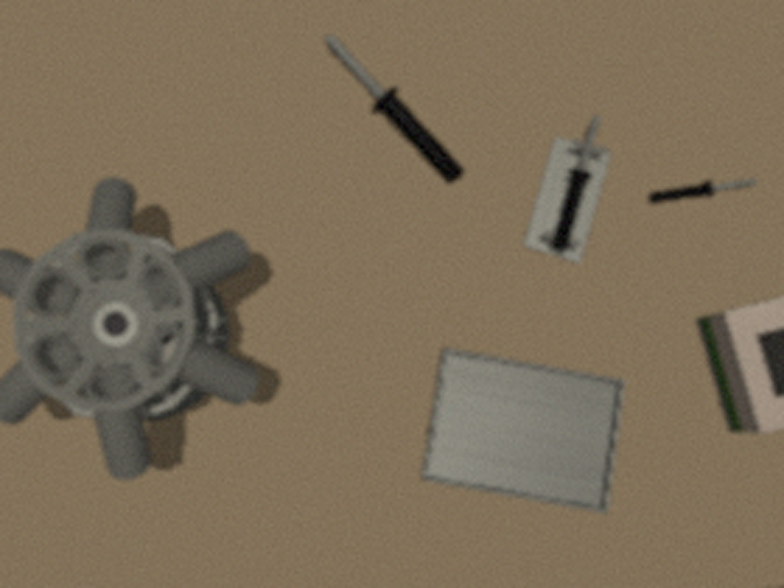

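Rod candidates in the scene view: the large rod on the bench at (270,293), the rod in the cradle at (194,285) and the small rod at (145,309). The cradle one is the middle-sized, and the top crop confirms this at (570,205). The stuck tube's white cap shows in the lower-right sleeve, crop (168,345). The tray is at crop (522,430).

```bash
cat > fit.py <<'E'
from h import *
from scipy.optimize import least_squares
def rotres(p,X):
    x,y,yaw,dz=p; best=np.full(len(X),9.)
    for k in range(6):
        a=yaw+k*np.pi/3; rh=np.array([np.cos(a),np.sin(a),0]); b=np.array([x,y,.13+dz])+.12*rh; d=(-rh+[0,0,1])/2**.5
        v=X-b; s=v@d; q=np.linalg.norm(v-s[:,None]*d,axis=1)-.0195
        e=np.where((s>0.002)&(s<.06),q,9.); best=np.where(abs(e)<abs(best),e,best)
    return np.clip(best,-.01,.01)
def rot(P,X0):
    X=P.reshape(-1,3); rr=np.hypot(X[:,0]-X0[0],X[:,1]-X0[1])
    X=X[(rr<.145)&(rr>.085)&(X[:,2]>.1)&(X[:,2]<.19)]
    best=None
    for y in np.radians([-140,-130,-120,-110,-100]):
        s=least_squares(rotres,[X0[0],X0[1],y,0],args=(X,),loss="soft_l1",f_scale=.001,x_scale=[.01,.01,.1,.01],diff_step=1e-4)
        if best is None or s.cost<best.cost: best=s
    e=rotres(best.x,X); return best.x,len(X),np.median(abs(e))
if __name__=="__main__":
  for n in("scene","top"):
    p=dict(np.load(f"{n}0.npz")); P=cloud(p); f=p["frame"].astype(int)
    s,N,m=rot(P,(.53,.147)); a=s[2]
    print(n,"rotor",s[:2].round(4),np.degrees(a).round(2),s[3].round(4),N,m.round(4),"sleeve",(s[:2]+.12*np.array([np.cos(a),np.sin(a)])).round(4))
    q=P.reshape(-1,3); c=f.reshape(-1,3).max(1)
    m=(abs(q[:,0]-.67)<.1)&(abs(q[:,1]+.27)<.06)&(q[:,2]>.028)&(q[:,2]<.07)
    H=q[m&(c<60)]; cc=H.mean(0); u=np.linalg.svd(H-cc)[2][0]; u*=np.sign(u[0]); t=(H-cc)@u
    print("handle",len(H),cc.round(4),"dir",u.round(3),"span",np.percentile(t,[1,99]).round(4),"mid",(cc+u*np.percentile(t,[1,99]).mean()).round(4),"ztop",np.percentile(H[:,2],[50,95]).round(4), [np.median(c[m])])
    A=q[m]; tA=(A-cc)@u; print(" all span",np.percentile(tA,[0.5,99.5]).round(4))
    b=(abs(q[:,0]-.44)<.13)&(abs(q[:,1]+.23)<.13)&(q[:,2]>.015)&(q[:,2]<.03)
    R=cv2.minAreaRect(q[b][:,:2].astype(np.float32)); print("tray",R,b.sum())
    b=(abs(q[:,0]-.44)<.05)&(abs(q[:,1]+.23)<.05); print("tray floor z",np.median(q[b][:,2]))
    b=(abs(q[:,0]-.6)<.02)&(abs(q[:,1]+.15)<.02); print("bench z",np.median(q[b][:,2]))
E
python3 fit.py
```

```text
scene rotor [0.5235 0.1487] -114.0 -0.002 1371 0.0011 sleeve [0.4747 0.039 ]
handle 175 [ 0.6607 -0.2708  0.0427] dir [ 0.961 -0.277 -0.008] span [-0.0425  0.0354] mid [ 0.6573 -0.2699  0.0427] ztop [0.0427 0.0477] [np.float64(57.5)]
 all span [-0.045   0.0941]
tray ((0.43965944647789, -0.2289096564054489), (0.180155411362648, 0.136636883020401), 81.33845520019531) 373
tray floor z 0.0027344825325477675
bench z -0.0012766516678063985
top rotor [0.5222 0.15  ] -113.95 -0.0007 1639 0.0007 sleeve [0.4735 0.0403]
handle 138 [ 0.6524 -0.2692  0.0443] dir [ 0.96  -0.278  0.025] span [-0.0389  0.0376] mid [ 0.6517 -0.269   0.0443] ztop [0.0444 0.0486] [np.float64(61.0)]
 all span [-0.0393  0.0968]
tray ((0.43812891840934753, -0.22729463875293732), (0.18064653873443604, 0.1300855278968811), 81.31634521484375) 379
tray floor z 0.0036870184991332996
bench z -0.00032466641123631023
```

```bash
cat > g.py <<'E'
from h import *
from scipy.spatial.transform import Rotation as Ro
a=np.radians(-114.); RH=np.array([np.cos(a),np.sin(a),0]); Z=np.array([0,0,1.])
D=(-RH+Z)/2**.5; N=(RH+Z)/2**.5; B=np.array([.474,.0397,.130])
def fr(x,z): x=np.array(x,float);x/=np.linalg.norm(x); z=np.array(z,float);z=z-x*(x@z);z/=np.linalg.norm(z); return np.stack([x,np.cross(z,x),z],1)
b=np.radians(-16.1); U=np.array([np.cos(b),np.sin(b),0]); G=np.array([.654,-.2695,.038])
def to(p,R,s=None,q=1):
    "row to put TCP at p with R"
    s=s or r.get_state(); R0=np.array(s["tool_rot"]); 
    row=np.r_[R0.T@(np.array(p)-s["tcp_pos"])*100, Ro.from_matrix(R0.T@R).as_rotvec()]
    if q: print("row",row.round(3).tolist())
    return row
def st():
    s=r.get_state(); print("t",round(s["t"],2),"p",np.round(s["tcp_pos"],4),"q",np.round(s["joints"],1),"F",np.round(s["contact_force"],1),"gap",round(s["finger_gap"],4),"gf",round(s["grip_force"],1)); return s
E
python3 -c "
from g import *
st(); to(G+[0,0,.14],fr(U,-Z))"
```

```text
t 1.0 p [ 0.2953 -0.6069  0.2533] q [-72.7  16.4  90.3  -0.   73.3  -8.6] F [ 0.9 -0.3  1.1] gap 0.0853 gf 0.0
row [47.016, -14.654, 7.533, -0.0, 0.0, 0.734]
```

>>> {"fn": "step_arm", "kwargs": {
  "moves": [
    [[24, -7.3, 0, 0, 0, 0.37], [24, -7.3, 0, 0, 0, 0.37], [24, -7.3, 0, 0, 0, 0.37], [24, -7.3, 0, 0, 0, 0.37], [24, -7.3, 0, 0, 0, 0.37], [47, -14.65, 7.5, 0, 0, 0.734], [47, -14.65, 7.5, 0, 0, 0.734], [47, -14.65, 7.5, 0, 0, 0.734]]
  ],
  "gripper": 60
}}

```text
t: 1.8
tcp_pos: [0.5819, -0.3382, 0.2096]
tool_rot: [[0.96, -0.282, 0.001], [-0.282, -0.96, -0.001], [0.001, 0.0, -1.0]]
contact_force: [1.1, -0.2, -0.2]
finger_gap: 0.0514
grip_force: 0.0
```

>>> {"fn": "step_arm", "kwargs": {
  "moves": [
    [[22.3, -7.1, 7.5, 0, 0, 0.364], [22.3, -7.1, 7.5, 0, 0, 0.364], [22.3, -7.1, 7.5, 0, 0, 0.364]]
  ]
}}

```text
t: 2.1
tcp_pos: [0.7253, -0.335, 0.1634]
tool_rot: [[0.797, -0.604, 0.0], [-0.604, -0.797, -0.0], [0.001, 0.0, -1.0]]
contact_force: [-0.3, 0.0, 0.4]
finger_gap: 0.0512
grip_force: 0.0
```

```bash
python3 -c "
from g import *
s=st(); to(G+[0,0,.10],fr(U,-Z))"
```

```text
t 2.1 p [ 0.7253 -0.335   0.1634] q [-32.   35.8  73.6  -0.   70.6  95.1] F [-0.3  0.   0.4] gap 0.0512 gf 0.0
row [-9.637, -0.914, 2.538, 0.0, -0.0, -0.368]
```

>>> {"fn": "step_arm", "kwargs": {
  "moves": [
    [[-9.6, -0.9, 2.5, 0, 0, -0.368], [-9.6, -0.9, 2.5, 0, 0, -0.368], [-9.6, -0.9, 2.5, 0, 0, -0.368], [-9.6, -0.9, 2.5, 0, 0, -0.368]]
  ]
}}

```text
t: 2.5
tcp_pos: [0.6505, -0.2691, 0.136]
tool_rot: [[0.962, -0.273, -0.004], [-0.273, -0.962, 0.002], [-0.005, -0.001, -1.0]]
contact_force: [-0.1, 0.4, 1.0]
finger_gap: 0.051
grip_force: 0.0
```

```bash
python3 - <<'E'
from g import *
s=st(); p=camera("wrist"); save(p,"pics/w1.png"); print(p["mtx"].round(1).tolist(),np.array(p["mount"]).round(3).tolist(), s["tool_rot"])
np.savez("w1.npz",**{k:p[k] for k in("frame","depth","mtx","mount")})
M=np.array(p["mount"])
for b in boxes_of(p,"rod_grip")[:3]+boxes_of(p,"cradle")[:1]:
    c=M@np.r_[b["xyz"],1]; print(b["confidence"],(np.array(s["tool_rot"])@c[:3]+s["tcp_pos"]).round(4))
# fisheye cloud: depth along axis
d=p["depth"];K=p["mtx"];v,u=np.mgrid[:d.shape[0],:d.shape[1]]
x=(u-K[0,2])/K[0,0];y=(v-K[1,2])/K[1,1];th=np.hypot(x,y);k=np.where(th>0,np.tan(th)/np.maximum(th,1e-9),1)
c=np.stack([x*k*d,y*k*d,d],-1).reshape(-1,3); q=(c@M[:3,:3].T+M[:3,3])@np.array(s["tool_rot"]).T+s["tcp_pos"]
ok=(d.ravel()>0)&(th.ravel()<1.3); col=p["frame"].reshape(-1,3).max(1)
rel=q-G; t=rel@U; l=rel@np.cross(Z,U)
m=ok&(abs(t)<.13)&(abs(l)<.03)&(q[:,2]>.033)&(q[:,2]<.06)
H=q[m&(col<70)&(abs(t)<.06)]; cc=H.mean(0); uu=np.linalg.svd(H-cc)[2][0]; uu*=np.sign(uu[0]); tt=(H-cc)@uu
print(len(H),cc.round(4),uu.round(3),np.degrees(np.arctan2(uu[1],uu[0])).round(1),"mid",(cc+uu*np.percentile(tt,[.5,99.5]).mean()).round(4),np.ptp(np.percentile(tt,[.5,99.5])),np.percentile(H[:,2],97))
print("span all",np.percentile(t[m],[.2,99.8]),"lat",np.median(l[m]))
E
```

```text
t 2.5 p [ 0.6505 -0.2691  0.136 ] q [-30.7  26.1  90.5  -0.   63.7  75.1] F [-0.1  0.4  1. ] gap 0.051 gf 0.0
[[325.2, 0.0, 279.5], [0.0, 325.2, 209.9], [0.0, 0.0, 1.0]] [[-0.0, -0.957, -0.29, 0.075], [1.0, 0.0, -0.001, 0.001], [0.001, -0.29, 0.957, -0.12], [0.0, 0.0, 0.0, 1.0]] [[ 0.9620313  -0.27290566 -0.00427603]
 [-0.27289727 -0.96204007  0.0024474 ]
 [-0.00478162 -0.00118755 -0.99998786]]
0.93 [ 0.7399 -0.1216  0.0214]
0.79 [ 0.6875 -0.3971  0.0096]
0.58 [ 0.6763 -0.2757  0.0441]
0.89 [ 0.682  -0.2824  0.0032]
2552 [ 0.6595 -0.2726  0.0435] [ 0.961 -0.276  0.01 ] -16.1 mid [ 0.6558 -0.2716  0.0435] 0.07838174386637137 0.04808926960865748
span all [-0.03786569  0.10086616] lat -0.0014515757818793732
```

View pics/w1.png

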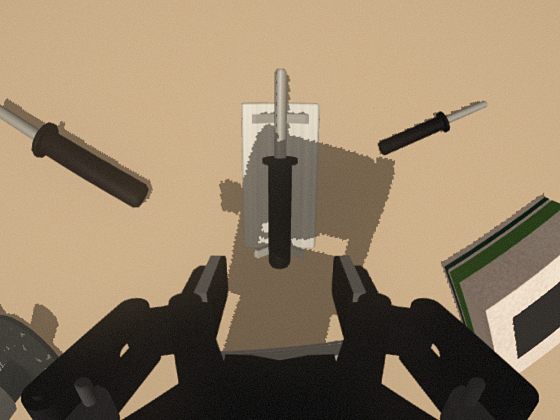

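The rod sits in the cradle at (280,210) in the wrist view, between the jaws, with its guard at (280,160). The position agrees to about 1.5 mm.

```bash
sed -i 's/G=np.array(.*$/G=np.array([.6555,-.2710,.038])/' g.py; python3 -c "
from g import *
s=st(); to(G+[0,0,.003],fr(U,-Z))"
```

```text
t 2.65 p [ 0.6538 -0.2722  0.1415] q [-30.8  26.   90.   -0.   63.7  75.2] F [0.3 0.  1.1] gap 0.051 gf 0.0
row [0.075, -0.177, 10.05, 0.001, -0.005, 0.002]
```

>>> {"fn": "step_arm", "kwargs": {
  "moves": [
    [[0.1, -0.15, 4, 0, 0, 0], [0.1, -0.15, 7.5, 0, 0, 0], [0.1, -0.15, 9.5, 0, 0, 0], [0.1, -0.15, 10.05, 0, 0, 0], [0.1, -0.15, 10.05, 0, 0, 0], [0.1, -0.15, 10.05, 0, 0, 0]]
  ]
}}

```text
t: 3.25
tcp_pos: [0.655, -0.2707, 0.0408]
tool_rot: [[0.962, -0.274, 0.004], [-0.274, -0.962, -0.002], [0.004, 0.001, -1.0]]
contact_force: [-0.2, -0.2, 0.6]
finger_gap: 0.0512
grip_force: 0.0
```

>>> {"fn": "step_arm", "kwargs": {
  "moves": [
    [[0, 0, 0, 0, 0, 0], [0, 0, 0, 0, 0, 0], [0, 0, 0, 0, 0, 0], [0, 0, 0, 0, 0, 0], [0, 0, 0, 0, 0, 0], [0, 0, 0, 0, 0, 0]]
  ],
  "gripper": 5,
  "force": 90
}}

```text
t: 3.85
tcp_pos: [0.6543, -0.27, 0.04]
tool_rot: [[0.962, -0.274, 0.002], [-0.274, -0.962, -0.001], [0.002, 0.0, -1.0]]
contact_force: [-1.8, 1.6, 5.0]
finger_gap: 0.0139
grip_force: 87.9
```

```bash
python3 -c "
from g import *
s=st(); print(s['tool_rot'])"
```

```text
t 3.85 p [ 0.6543 -0.27    0.04  ] q [-30.6  33.1  91.7   0.   55.   75.3] F [-1.8  1.6  5. ] gap 0.0139 gf 87.9
[[ 9.61771328e-01 -2.73847360e-01  1.88055688e-03]
 [-2.73846169e-01 -9.61773113e-01 -8.69268918e-04]
 [ 2.04671604e-03  3.21054626e-04 -9.99997854e-01]]
```

>>> {"fn": "step_arm", "kwargs": {
  "moves": [
    [[0, 0, -4, 0, 0, 0], [0, 0, -9, 0, 0, 0], [0, 0, -14, 0, 0, 0], [0, 0, -18, 0, 0, 0], [0, 0, -20, 0, 0, 0], [0, 0, -20, 0, 0, 0]]
  ]
}}

```text
t: 4.45
tcp_pos: [0.6551, -0.2705, 0.2434]
tool_rot: [[0.962, -0.273, 0.007], [-0.273, -0.962, -0.004], [0.008, 0.002, -1.0]]
contact_force: [-0.2, -0.5, -1.0]
finger_gap: 0.0138
grip_force: 88.0
```

```bash
python3 -c "
from g import *
s=st(); print(fr(D,-N).round(3)); to(B-.11*D+.12*N,fr(D,-N))
p=camera('top');P=cloud(p).reshape(-1,3)"
```

```text
t 4.45 p [ 0.6551 -0.2705  0.2434] q [-30.6  20.8  85.9  -0.   72.8  75.3] F [-0.2 -0.5 -1. ] gap 0.0138 gf 88.0
[[ 0.288  0.914  0.288]
 [ 0.646 -0.407  0.646]
 [ 0.707  0.    -0.707]]
row [-28.288, -8.813, 10.378, 0.566, 0.639, -1.346]
```

>>> {"fn": "step_arm", "kwargs": {
  "moves": [
    [[-28.3, -8.8, 10.4, 0.566, 0.639, -1.346], [-28.3, -8.8, 10.4, 0.566, 0.639, -1.346], [-28.3, -8.8, 10.4, 0.566, 0.639, -1.346], [-28.3, -8.8, 10.4, 0.566, 0.639, -1.346]]
  ]
}}

```text
t: 4.9
tcp_pos: [0.4936, -0.1648, 0.1684]
tool_rot: [[0.94, 0.249, 0.233], [0.202, -0.958, 0.205], [0.274, -0.146, -0.951]]
contact_force: [-0.7, -0.5, -0.2]
finger_gap: 0.0134
grip_force: 88.0
```

```bash
python3 -c "
from g import *
s=st();  to(B-.11*D+.12*N,fr(D,-N))"
```

```text
t 4.9 p [ 0.4936 -0.1648  0.1684] q [-37.6  -1.4 120.7  20.9  58.8  28.5] F [-0.7 -0.5 -0.2] gap 0.0134 gf 88.0
row [-7.788, -7.035, 2.123, 0.341, 0.404, -0.847]
```

```bash
cat > kin.py <<'E'
from g import *
from scipy.optimize import least_squares
rz=lambda a:Ro.from_euler("z",a,degrees=True).as_matrix(); ry=lambda a:Ro.from_euler("y",a,degrees=True).as_matrix()
def fk(q,k):
    a1,off,h,L2,a3,L4,L6=k
    A=rz(q[0]);C=A@ry(q[1]);E=C@ry(q[2]);W=E@rz(q[3])@ry(q[4])
    p=A@[a1,off,h]+C@[0,0,L2]+E@[a3,0,L4]+W@[0,0,L6]
    return p,W@rz(q[5]-90)
DATA=[([-72.651,16.404,90.338,0,73.258,-8.594],[.29532,-.60695,.25333])]
DATA+=[([-32.,35.8,73.6,0,70.6,95.1],[.7253,-.335,.1634]),([-30.7,26.1,90.5,0,63.7,75.1],[.6505,-.2691,.136]),([-30.8,26,90,0,63.7,75.2],[.6538,-.2722,.1415]),
([-30.6,33.1,91.7,0,55,75.3],[.6543,-.27,.04]),([-30.6,20.8,85.9,0,72.8,75.3],[.6551,-.2705,.2434]),([-37.6,-1.4,120.7,20.9,58.8,28.5],[.4936,-.1648,.1684])]
def fit():
    f=lambda k:np.r_[np.concatenate([fk(q,k)[0]-p for q,p in DATA])/.002,(k-[0,.1,.35,.4,0,.4,.3])/.3]
    return least_squares(f,[0,.1,.35,.4,0,.4,.3])
LO=np.array([-158.93,-51.34,12.03,-87.48,13.55,-162.69]);HI=np.array([158.93,127.21,142.37,267.48,161.25,162.69])
def ik(p,R,k,q0):
    def f(q):
        a,b=fk(q,k); return np.r_[(a-p)*10,Ro.from_matrix(b.T@R).as_rotvec()*3]
    s=least_squares(f,np.clip(q0,LO+1,HI-1),bounds=(LO,HI)); return s.x,np.linalg.norm(f(s.x))
E
python3 - <<'E'
from kin import *
s=st(); DATA.append((s["joints"],s["tcp_pos"]))
F=fit(); print(F.x.round(4),F.fun.round(1)); print(fk(s["joints"],F.x)[1].round(3),np.round(s["tool_rot"],3))
np.save("k.npy",F.x)
for al in range(-90,91,30):
  c=np.radians(al); z=-N*np.cos(c)+np.cross(D,-N)*np.sin(c)
  for sg in(1,-1):
    o=[]
    for off in(.11,.04):
      q,e=ik(B-off*D-.003*z,fr(sg*D,z),F.x,s["joints"] if sg>0 else np.array(s["joints"])+[0,0,0,0,0,-150]); o+=[q.round(0).tolist(),round(e,3)]
    print(al,sg,o)
E
```

```text
t 4.9 p [ 0.4936 -0.1648  0.1684] q [-37.6  -1.4 120.7  20.9  58.8  28.5] F [-0.7 -0.5 -0.2] gap 0.0134 gf 88.0
[-0.0032  0.1007  0.2423  0.4433  0.0204  0.5758  0.2284] [-0.1 -0.1  0.2  0.   0.2 -0.2 -0.2  0.1 -0.  -0.1 -0.1  0.   0.1 -0.
 -0.1  0.1 -0.  -0.   0.1 -0.2  0.2 -0.   0.1 -0.1 -0.   0.  -0.4  0.1
  0.1  0.6 -0.2]
[[-0.94  -0.249  0.233]
 [-0.202  0.958  0.205]
 [-0.274  0.146 -0.951]] [[ 0.94   0.249  0.233]
 [ 0.202 -0.958  0.205]
 [ 0.274 -0.146 -0.951]]
-90 1 [[-5.0, 37.0, 142.0, 201.0, 92.0, 45.0], np.float64(0.365), [6.0, 25.0, 142.0, 213.0, 81.0, 38.0], np.float64(0.348)]
-90 -1 [[-5.0, 37.0, 142.0, 201.0, 92.0, -135.0], np.float64(0.365), [6.0, 25.0, 142.0, 213.0, 81.0, -142.0], np.float64(0.348)]
-60 1 [[-27.0, 24.0, 142.0, 150.0, 59.0, 57.0], np.float64(0.96), [-10.0, 7.0, 142.0, 171.0, 36.0, 53.0], np.float64(0.929)]
-60 -1 [[-27.0, 24.0, 142.0, 150.0, 59.0, -123.0], np.float64(0.96), [-10.0, 7.0, 142.0, 171.0, 36.0, -127.0], np.float64(0.929)]
-30 1 [[-40.0, 4.0, 142.0, 79.0, 49.0, 111.0], np.float64(0.364), [-31.0, -6.0, 142.0, 76.0, 44.0, 126.0], np.float64(
[... 410 characters left out ...]
0, 141.0], np.float64(0.0), [-29.0, 18.0, 117.0, 35.0, 87.0, 147.0], np.float64(0.0)]
30 -1 [[-34.0, 23.0, 117.0, 31.0, 85.0, -39.0], np.float64(0.0), [-29.0, 18.0, 117.0, 35.0, 87.0, -33.0], np.float64(0.0)]
60 1 [[-27.0, 37.0, 104.0, 19.0, 106.0, 143.0], np.float64(0.0), [-22.0, 33.0, 103.0, 24.0, 110.0, 148.0], np.float64(0.0)]
60 -1 [[-27.0, 37.0, 104.0, 19.0, 106.0, -37.0], np.float64(0.0), [-22.0, 33.0, 103.0, 24.0, 110.0, -32.0], np.float64(0.0)]
90 1 [[-20.0, 50.0, 94.0, 5.0, 126.0, 138.0], np.float64(0.0), [-15.0, 46.0, 94.0, 11.0, 130.0, 142.0], np.float64(0.0)]
90 -1 [[-20.0, 50.0, 94.0, 5.0, 126.0, -42.0], np.float64(0.0), [-15.0, 46.0, 94.0, 11.0, 130.0, -38.0], np.float64(0.0)]
```

```bash
sed -i 's/q\[5\]-90/q[5]+90/' kin.py; cat >> kin.py <<'E'
K=np.load("k.npy")
def tz(al): c=np.radians(al); return -N*np.cos(c)+np.cross(D,-N)*np.sin(c)
E
python3 - <<'E'
from kin import *
s=st(); z=tz(15); R=fr(D,z)
for o,h in((.112,.12),(.112,.003),(.04,.003)):
    q,e=ik(B-o*D-h*z,R,K,s["joints"]); print(q.round(1),round(e,4))
to(B-.112*D-.12*z,R)
E
```

```text
t 4.9 p [ 0.4936 -0.1648  0.1684] q [-37.6  -1.4 120.7  20.9  58.8  28.5] F [-0.7 -0.5 -0.2] gap 0.0134 gf 88.0
[-45.1  10.8 119.7  33.   85.9 -40.9] 0.0
[-37.2  16.  124.9  39.   74.2 -42.5] 0.0
[-31.    9.9 124.8  41.7  76.2 -35.1] 0.0
row [-5.411, -5.171, 2.976, 0.583, 0.292, -0.902]
```

>>> {"fn": "step_arm", "kwargs": {
  "moves": [
    [[-2, -2, 0, 0.2, 0.1, -0.3], [-3.5, -3.5, 1, 0.4, 0.2, -0.6], [-5.4, -5.2, 3, 0.583, 0.292, -0.902], [-5.4, -5.2, 3, 0.583, 0.292, -0.902], [-5.4, -5.2, 3, 0.583, 0.292, -0.902], [-5.4, -5.2, 3, 0.583, 0.292, -0.902], [-5.4, -5.2, 3, 0.583, 0.292, -0.902], [-5.4, -5.2, 3, 0.583, 0.292, -0.902]]
  ]
}}

```text
t: 5.7
tcp_pos: [0.4393, -0.1216, 0.1337]
tool_rot: [[0.29, 0.956, 0.042], [0.645, -0.228, 0.73], [0.707, -0.185, -0.683]]
contact_force: [-0.3, -0.3, 0.1]
finger_gap: 0.0134
grip_force: 88.0
```

>>> {"fn": "step_arm", "kwargs": {
  "moves": [
    [[0, 0, 0, 0, 0, 0], [0, 0, 0, 0, 0, 0], [0, 0, 0, 0, 0, 0]]
  ]
}}

```text
t: 6.0
tcp_pos: [0.44, -0.1216, 0.1359]
tool_rot: [[0.291, 0.956, 0.045], [0.647, -0.232, 0.727], [0.705, -0.182, -0.686]]
contact_force: [0.0, -0.1, -0.5]
finger_gap: 0.0135
grip_force: 88.0
```

```bash
cat > rod.py <<'E'
from kin import *
def wcloud(p,s):
    M=np.array(p["mount"]);d=p["depth"];k=p["mtx"];v,u=np.mgrid[:d.shape[0],:d.shape[1]]
    x=(u-k[0,2])/k[0,0];y=(v-k[1,2])/k[1,1];th=np.hypot(x,y);f=np.where(th>0,np.tan(th)/np.maximum(th,1e-9),1)
    c=np.stack([x*f*d,y*f*d,d],-1).reshape(-1,3); c=c@M[:3,:3].T+M[:3,3]
    return c,c@np.array(s["tool_rot"]).T+s["tcp_pos"],(d.ravel()>0)&(th.ravel()<1.3)
E
python3 - <<'E'
from rod import *
s=st(); z=tz(15); R=fr(D,z); to(B-.112*D-.12*z,R)
p=camera("wrist"); save(p,"pics/w2.png"); c,q,ok=wcloud(p,s)
m=ok&(c[:,0]>.045)&(c[:,0]<.12)&(abs(c[:,1])<.02)&(abs(c[:,2])<.025)
H=c[m]; print(len(H))
for a in np.arange(.045,.11,.01):
    h=H[(H[:,0]>=a)&(H[:,0]<a+.01)]
    if len(h)>10: print(a.round(3),len(h),"y",np.median(h[:,1]).round(4),np.percentile(h[:,1],[3,97]).round(4),"z near",np.percentile(h[:,2],[5,50]).round(4))
print("tip x",np.percentile(H[:,0],99.5))
E
```

```text
t 6.0 p [ 0.44   -0.1216  0.1359] q [-45.   10.6 119.4  33.2  85.9 -40.3] F [ 0.  -0.1 -0.5] gap 0.0135 gf 88.0
row [-0.224, -0.274, 0.306, 0.005, 0.002, -0.004]
3045
0.045 546 y 0.001 [-0.0028  0.0048] z near [-0.0028 -0.0015]
0.055 572 y 0.001 [-0.0028  0.0047] z near [-0.0027 -0.0014]
0.065 600 y 0.001 [-0.0031  0.0046] z near [-0.0028 -0.0014]
0.075 584 y 0.001 [-0.0027  0.0046] z near [-0.0026 -0.0015]
0.085 555 y 0.001 [-0.0027  0.0046] z near [-0.0027 -0.0015]
0.095 188 y 0.001 [-0.0023  0.0043] z near [-0.0027 -0.001 ]
tip x 0.09892744306451386
```

View pics/w2.png

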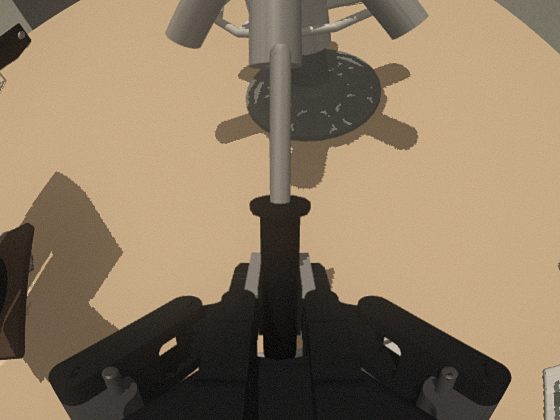

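The rod is straight in the jaws, with its guard at (280,205) and its tip at (280,50). The target sleeve is directly ahead at (280,40). Next I measure the sleeve against the rod in this same picture.

```bash
cat > rel.py <<'E'
from rod import *
def measure(s,p,smax=.07):
    c,q,ok=wcloud(p,s); R=np.array(s["tool_rot"]); dt=R.T@D; Bt=R.T@(B-s["tcp_pos"])
    e1=R.T@np.cross(Z,RH); e2=R.T@N
    v=c-Bt; t=v@dt; a=np.stack([v@e1,v@e2],1)
    m=ok&(t>.006)&(t<smax)&(np.hypot(*a.T)<.032)&(np.hypot(*a.T)>.012)
    A=a[m]; f=least_squares(lambda x:np.hypot(A[:,0]-x[0],A[:,1]-x[1])-.0195,[0,0],loss="soft_l1",f_scale=.0007)
    f2=least_squares(lambda x:np.hypot(A[:,0]-x[0],A[:,1]-x[1])-x[2],[0,0,.0195],loss="soft_l1",f_scale=.0007)
    dd=np.hypot(a[:,0]-f.x[0],a[:,1]-f.x[1]); near=ok&(dd<.021)&(abs(t)<.02)&(dd>.010)
    print("sleeve in wrist view: tang,n (mm)",(f.x*1e3).round(2),"freeR",(f2.x*1e3).round(2),m.sum(),"res",np.median(abs(f.fun))*1e3, "bottom t",(np.percentile(t[near],[1,3,10])*1e3).round(1))
    sh=ok&(c[:,0]>.047)&(c[:,0]<.11)&(abs(c[:,1])<.015)&(c[:,2]>-.008)&(c[:,2]<.006)
    H=c[sh&(c[:,0]<.092)]; g=least_squares(lambda x:np.hypot(H[:,1]-x[0]-x[2]*(H[:,0]-.1),H[:,2]-x[1]-x[3]*(H[:,0]-.1))-.004,[0,.001,0,0],loss="soft_l1",f_scale=.0005)
    tip=np.array([.1,g.x[0],g.x[1]]); w=tip-Bt
    print("rod tip y,z mm, slopes",(g.x*1e3).round(2),"tipx",np.percentile(c[sh][:,0],[99,99.8]).round(4),"tip rel B: t,tang,n mm",(np.array([w@dt,w@e1,w@e2])*1e3).round(2))
    off=f.x-np.array([w@e1,w@e2]); print("needed shift tang,n mm",(off*1e3).round(2),"in tool axes cm",((e1*off[0]+e2*off[1])*100).round(3))
E
python3 - <<'E'
from rel import *
s=st(); measure(s,camera("wrist"))
z=tz(15); to(B-.112*D-.003*z,fr(D,z))
E
```

```text
t 6.05 p [ 0.4401 -0.1218  0.1363] q [-45.   10.6 119.4  33.2  85.9 -40.4] F [ 0.2  0.1 -0.8] gap 0.0137 gf 88.0
sleeve in wrist view: tang,n (mm) [ 1.1  -0.33] freeR [ 0.99 -0.7  19.82] 2731 res 0.3872580769646236 bottom t [-0.9 -0.7 -0.4]
rod tip y,z mm, slopes [0.93 1.9  1.27 2.26] tipx [0.0983 0.0991] tip rel B: t,tang,n mm [ -9.58  35.36 116.07]
needed shift tang,n mm [ -34.26 -116.4 ] in tool axes cm [ 0.033 -0.363 12.129]
row [-0.221, -0.373, 12.072, 0.006, 0.003, -0.002]
```

>>> {"fn": "step_arm", "kwargs": {
  "moves": [
    [[-0.2, -0.36, 3, 0.006, 0.003, -0.002], [-0.2, -0.36, 6, 0.006, 0.003, -0.002], [-0.2, -0.36, 9, 0.006, 0.003, -0.002], [-0.2, -0.36, 11.3, 0.006, 0.003, -0.002], [-0.2, -0.36, 12.1, 0.006, 0.003, -0.002], [-0.2, -0.36, 12.1, 0.006, 0.003, -0.002], [-0.2, -0.36, 12.1, 0.006, 0.003, -0.002], [-0.2, -0.36, 12.1, 0.006, 0.003, -0.002]]
  ]
}}

```text
t: 6.9
tcp_pos: [0.4432, -0.0362, 0.0539]
tool_rot: [[0.286, 0.957, 0.043], [0.647, -0.227, 0.728], [0.707, -0.181, -0.684]]
contact_force: [0.4, 0.9, -0.2]
finger_gap: 0.0135
grip_force: 88.0
```

```bash
python3 - <<'E'
from rel import *
s=st(); p=camera("wrist"); measure(s,p); cv2.imwrite("pics/w3.png",cv2.resize(p["frame"][:260,130:430,::-1],None,fx=2.2,fy=2.2))
z=tz(15); to(B-.112*D-.003*z,fr(D,z))
E
```

```text
t 6.9 p [ 0.4432 -0.0362  0.0539] q [-37.1  15.9 124.9  39.1  74.1 -42.6] F [ 0.4  0.9 -0.2] gap 0.0135 gf 88.0
sleeve in wrist view: tang,n (mm) [ 1.1  -0.53] freeR [ 0.55 -0.26 18.89] 1 res 1.542420274835976e-06 bottom t [-1.2 -1.1 -1. ]
rod tip y,z mm, slopes [0.91 1.89 1.46 2.2 ] tipx [0.0984 0.0991] tip rel B: t,tang,n mm [-11.69   2.94   1.97]
needed shift tang,n mm [-1.84 -2.49] in tool axes cm [ 0.    -0.114  0.288]
row [-0.027, -0.146, 0.155, 0.002, 0.001, 0.001]
```

View pics/w3.png

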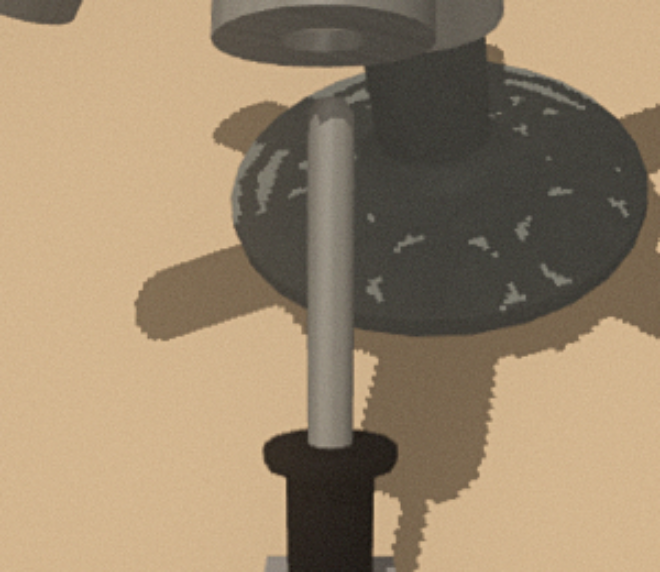

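The hole in the sleeve's underside shows at (322,40) and the rod tip at (330,105). The rod has to go about 1.5 mm left and about 2 mm along tool z.

>>> {"fn": "step_arm", "kwargs": {
  "moves": [
    [[0, -0.13, 0.2, 0.002, 0.001, 0], [0, -0.13, 0.2, 0.002, 0.001, 0], [0, -0.13, 0.2, 0.002, 0.001, 0], [0, -0.13, 0.2, 0.002, 0.001, 0]]
  ]
}}

```text
t: 7.35
tcp_pos: [0.441, -0.0332, 0.0518]
tool_rot: [[0.287, 0.957, 0.04], [0.645, -0.224, 0.73], [0.708, -0.184, -0.682]]
contact_force: [-0.0, -0.2, -0.3]
finger_gap: 0.0137
grip_force: 88.0
```

```bash
python3 - <<'E'
from rel import *
s=st(); p=camera("wrist"); measure(s,p)
z=tz(15); to(B-.112*D-.003*z,fr(D,z))
E
```

```text
t 7.35 p [ 0.441  -0.0332  0.0518] q [-37.   16.  125.2  39.2  74.  -42.7] F [-0.  -0.2 -0.3] gap 0.0137 gf 88.0
sleeve in wrist view: tang,n (mm) [0. 0.] freeR [ 0.   0.  19.5] 0 res nan bottom t [-1.3 -1.2 -1. ]
rod tip y,z mm, slopes [ 0.95  1.8   2.49 -0.45] tipx [0.0983 0.0991] tip rel B: t,tang,n mm [-11.86   0.02  -0.55]
needed shift tang,n mm [-0.02  0.55] in tool axes cm [ 0.    -0.017 -0.052]
row [-0.015, 0.077, -0.185, -0.002, -0.001, 0.0]
  return _methods._mean(a, axis=axis, dtype=dtype,
  ret = ret.dtype.type(ret / rcount)
```

>>> {"fn": "step_arm", "kwargs": {
  "moves": [
    [[0, 0, 0, 0, 0, 0], [0, 0, 0, 0, 0, 0], [0, 0, 0, 0, 0, 0]]
  ]
}}

```text
t: 7.7
tcp_pos: [0.441, -0.0331, 0.0518]
tool_rot: [[0.287, 0.957, 0.04], [0.645, -0.224, 0.73], [0.708, -0.184, -0.682]]
contact_force: [-0.7, -0.4, -1.0]
finger_gap: 0.0136
grip_force: 88.0
```

```bash
python3 - <<'E' 2>/dev/null
from rel import *
z=tz(15); 
for i in range(3):
    s=st(); p=camera("wrist"); print(fk(s["joints"],K)[0].round(4))
    to(B-.112*D-.003*z,fr(D,z))
cv2.imwrite("pics/w4.png",cv2.resize(p["frame"][:160,200:360,::-1],None,fx=3.5,fy=3.5))
E
```

```text
t 7.7 p [ 0.441  -0.0331  0.0518] q [-37.   16.  125.2  39.2  74.  -42.7] F [-0.7 -0.4 -1. ] gap 0.0136 gf 88.0
[ 0.4402 -0.0319  0.0509]
row [-0.017, 0.077, -0.191, -0.002, -0.001, 0.0]
t 7.75 p [ 0.441  -0.0332  0.0518] q [-37.   16.  125.2  39.2  74.  -42.7] F [ 0.4  0.  -1.6] gap 0.0135 gf 88.0
[ 0.4402 -0.0319  0.0509]
row [-0.016, 0.08, -0.195, -0.002, -0.001, 0.0]
t 7.8 p [ 0.441  -0.0331  0.0518] q [-37.   16.  125.2  39.2  74.  -42.7] F [ 0.4  0.4 -0.2] gap 0.0133 gf 88.0
[ 0.4402 -0.0319  0.0509]
row [-0.017, 0.078, -0.189, -0.002, -0.001, 0.0]
```

View pics/w4.png

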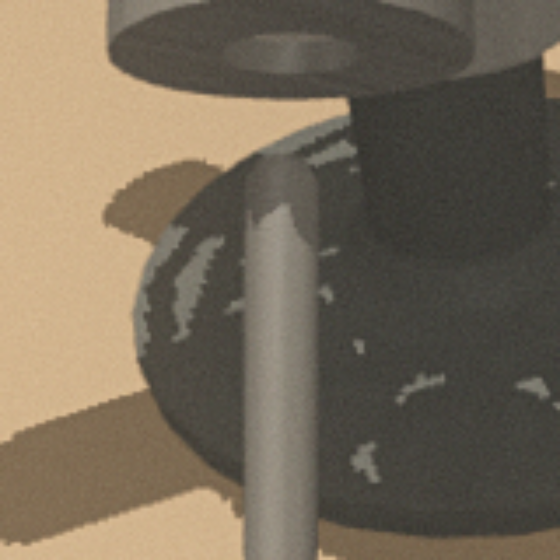

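Rod at column 281, hole at 290: shift +1 mm in y. After that I advance gently.

>>> {"fn": "step_arm", "kwargs": {
  "moves": [
    [[0, 0.09, -0.04, 0, 0, 0], [0, 0.09, -0.04, 0, 0, 0], [0, 0.09, -0.04, 0, 0, 0], [0.4, 0.09, -0.04, 0, 0, 0], [0.8, 0.09, -0.04, 0, 0, 0], [1.1, 0.09, -0.04, 0, 0, 0], [1.4, 0.09, -0.04, 0, 0, 0], [1.4, 0.09, -0.04, 0, 0, 0]]
  ]
}}

```text
t: 8.65
tcp_pos: [0.4461, -0.0244, 0.0622]
tool_rot: [[0.287, 0.957, 0.04], [0.646, -0.224, 0.73], [0.708, -0.184, -0.682]]
contact_force: [0.2, 0.5, -0.7]
finger_gap: 0.0135
grip_force: 88.0
```

```bash
cat > m.py <<'E'
from rel import *
s=st(); R=np.array(s["tool_rot"]); print("F tool",(R.T@s["contact_force"]).round(1),"M",np.round(s["ft_torque"],2)); z=tz(15); to(B-.04*D-.0025*z,fr(D,z),s)
E
python3 m.py
```

```text
t 8.65 p [ 0.4461 -0.0244  0.0622] q [-35.8  14.8 125.1  39.7  74.5 -41.2] F [ 0.2  0.5 -0.7] gap 0.0135 gf 88.0
F tool [-0.1  0.2  0.8] M [-0.41  0.03 -0.01]
row [5.739, -0.015, -0.083, -0.002, -0.001, 0.001]
```

>>> {"fn": "step_arm", "kwargs": {
  "moves": [
    [[0.5, 0, -0.02, 0, 0, 0], [1, 0, -0.02, 0, 0, 0], [1.5, 0, -0.03, 0, 0, 0], [2, 0, -0.03, 0, 0, 0], [2.5, 0, -0.03, 0, 0, 0], [3, 0, -0.03, 0, 0, 0]]
  ]
}}

```text
t: 9.25
tcp_pos: [0.4531, -0.0071, 0.0808]
tool_rot: [[0.289, 0.957, 0.037], [0.652, -0.225, 0.725], [0.701, -0.185, -0.688]]
contact_force: [-2.4, -9.2, -8.6]
finger_gap: 0.0137
grip_force: 88.0
```

```bash
python3 m.py
```

```text
t 9.25 p [ 0.4531 -0.0071  0.0808] q [-33.3  12.3 125.2  40.4  75.  -38.1] F [-2.4 -9.2 -8.6] gap 0.0137 gf 88.0
F tool [-12.7   1.3  -0.8] M [-2.17  0.42  0.32]
row [3.099, 0.039, -0.136, -0.002, 0.008, -0.001]
```

>>> {"fn": "step_arm", "kwargs": {
  "moves": [
    [[0.5, 0, -0.02, 0, 0, 0], [1, 0, -0.03, 0, 0, 0], [1.5, 0, -0.04, 0, 0, 0], [1.9, 0, -0.04, 0, 0, 0], [2.2, 0, -0.04, 0, 0, 0], [2.2, 0, -0.04, 0, 0, 0]]
  ]
}}

```text
t: 9.85
tcp_pos: [0.4594, 0.0071, 0.0968]
tool_rot: [[0.289, 0.957, 0.037], [0.651, -0.224, 0.725], [0.702, -0.185, -0.688]]
contact_force: [-2.6, -7.0, -7.2]
finger_gap: 0.0137
grip_force: 88.0
```

```bash
python3 m.py
```

```text
t 9.85 p [0.4594 0.0071 0.0968] q [-31.5  10.5 125.   41.2  75.7 -35.8] F [-2.6 -7.  -7.2] gap 0.0137 gf 88.0
F tool [-10.4   0.4  -0.2] M [-2.04  0.36  0.14]
row [0.875, 0.052, -0.085, -0.003, 0.007, -0.001]
```

>>> {"fn": "step_arm", "kwargs": {
  "moves": [
    [[0.15, 0, 0, 0, 0, 0], [0.3, 0, 0, 0, 0, 0], [0.45, 0, 0, 0, 0, 0], [0.55, 0, 0, 0, 0, 0], [0.55, 0, 0, 0, 0, 0]]
  ]
}}

```text
t: 10.35
tcp_pos: [0.4608, 0.0104, 0.1003]
tool_rot: [[0.289, 0.957, 0.037], [0.651, -0.225, 0.725], [0.702, -0.186, -0.688]]
contact_force: [-3.4, -7.2, -8.7]
finger_gap: 0.0136
grip_force: 88.0
```

```bash
python3 m.py
```

```text
t 10.35 p [0.4608 0.0104 0.1003] q [-31.   10.1 125.   41.3  75.8 -35.2] F [-3.4 -7.2 -8.7] gap 0.0136 gf 88.0
F tool [-11.8  -0.1   0.7] M [-2.16  0.42  0.27]
row [0.367, 0.059, -0.089, -0.003, 0.008, -0.001]
```

>>> {"fn": "step_arm", "kwargs": {
  "moves": [
    [[0.1, 0, 0, 0, 0, 0], [0.2, 0, 0, 0, 0, 0], [0.3, 0, 0, 0, 0, 0], [0.3, 0, 0, 0, 0, 0]]
  ]
}}

```text
t: 10.75
tcp_pos: [0.4616, 0.0124, 0.1024]
tool_rot: [[0.289, 0.957, 0.036], [0.651, -0.225, 0.725], [0.702, -0.186, -0.688]]
contact_force: [-2.3, -7.4, -8.8]
finger_gap: 0.0134
grip_force: 88.0
```

>>> {"fn": "step_arm", "kwargs": {
  "moves": [
    [[0.1, 0, 0, 0, 0, 0], [0.1, 0, 0, 0, 0, 0], [0.1, 0, 0, 0, 0, 0]]
  ]
}}

```text
t: 11.05
tcp_pos: [0.4618, 0.0129, 0.103]
tool_rot: [[0.289, 0.956, 0.036], [0.651, -0.225, 0.725], [0.701, -0.186, -0.688]]
contact_force: [-3.2, -8.7, -10.1]
finger_gap: 0.0135
grip_force: 88.0
```

```bash
python3 m.py
```

```text
t 11.05 p [0.4618 0.0129 0.103 ] q [-30.7   9.8 124.9  41.4  75.9 -34.7] F [ -3.2  -8.7 -10.1] gap 0.0135 gf 88.0
F tool [-13.7   0.7   0.5] M [-2.29  0.53  0.3 ]
row [-0.008, 0.064, -0.094, -0.003, 0.008, -0.002]
```

>>> {"fn": "step_arm", "kwargs": {
  "moves": [
    [[0.1, 0, 0, 0, 0, 0], [0.2, 0, 0, 0, 0, 0], [0.2, 0, 0, 0, 0, 0]]
  ]
}}

```text
t: 11.35
tcp_pos: [0.4618, 0.013, 0.103]
tool_rot: [[0.29, 0.956, 0.035], [0.655, -0.225, 0.721], [0.698, -0.186, -0.692]]
contact_force: [-5.0, -14.0, -12.7]
finger_gap: 0.0134
grip_force: 88.1
```

```bash
python3 m.py; python3 - <<'E'
from rel import *
p=camera("wrist"); cv2.imwrite("pics/w5.png",cv2.resize(p["frame"][:300,130:430,::-1],None,fx=1.9,fy=1.9))
E
```

```text
t 11.35 p [0.4618 0.013  0.103 ] q [-30.6   9.7 124.9  41.2  75.7 -34.5] F [ -5.  -14.  -12.7] gap 0.0134 gf 88.1
F tool [-19.4   0.7  -1.5] M [-3.15  0.59  0.44]
row [-0.02, 0.069, -0.099, -0.002, 0.013, -0.002]
```

View pics/w5.png

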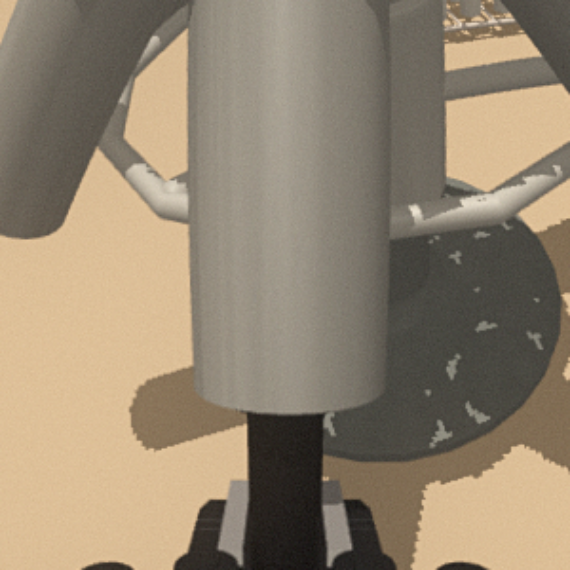

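The guard is up against the sleeve: no shaft shows at (285,405), and the motion stopped at 19 N. I withdraw straight back.

>>> {"fn": "step_arm", "kwargs": {
  "moves": [
    [[-0.6, 0, 0, 0, 0, 0], [-1.5, 0, 0, 0, 0, 0], [-2.5, 0, 0, 0, 0, 0], [-3.5, 0, 0, 0, 0, 0], [-4.5, 0, 0, 0, 0, 0], [-5.5, 0, 0, 0, 0, 0], [-6.5, 0, 0, 0, 0, 0], [-7.2, 0, 0, 0, 0, 0]]
  ]
}}

```text
t: 12.2
tcp_pos: [0.4431, -0.0312, 0.0556]
tool_rot: [[0.288, 0.957, 0.04], [0.645, -0.224, 0.731], [0.708, -0.185, -0.682]]
contact_force: [-0.5, 0.1, -1.3]
finger_gap: 0.0135
grip_force: 88.0
```

```bash
python3 m.py; python3 -c "
from rel import *
to(B-.112*D-.12*tz(15),fr(D,tz(15)))"
```

```text
t 12.2 p [ 0.4431 -0.0312  0.0556] q [-36.7  15.7 125.1  39.3  74.2 -42.1] F [-0.5  0.1 -1.3] gap 0.0135 gf 88.0
F tool [-1.  -0.3  1. ] M [-0.4   0.06 -0.02]
row [6.731, -0.007, -0.029, -0.002, -0.001, -0.001]
row [-0.454, -0.03, -11.788, -0.002, -0.001, -0.001]
```

>>> {"fn": "step_arm", "kwargs": {
  "moves": [
    [[-0.5, 0, 0, 0, 0, 0], [-0.6, 0, -3, 0, 0, 0], [-0.6, 0, -7, 0, 0, 0], [-0.6, 0, -11, 0, 0, 0], [-0.6, 0, -15, 0, 0, 0], [-0.6, 0, -18, 0, 0, 0], [-0.6, 0, -18, 0, 0, 0]]
  ]
}}

```text
t: 12.9
tcp_pos: [0.4363, -0.1698, 0.1779]
tool_rot: [[0.285, 0.957, 0.046], [0.649, -0.228, 0.726], [0.706, -0.177, -0.686]]
contact_force: [0.5, 0.2, -0.2]
finger_gap: 0.0135
grip_force: 88.0
```

```bash
python3 - <<'E'
from rel import *
s=st(); C=G-.0014*U
R=fr(U,-Z); to(C+[0,0,.20],R); print(ik(C+[0,0,.2],R,K,s["joints"]))
p=camera("top"); save(p,"pics/top1.png"); np.savez("top1.npz",**{k:p[k] for k in("frame","depth","mtx","rvec","tvec")})
E
```

```text
t 12.9 p [ 0.4363 -0.1698  0.1779] q [-48.9   9.6 115.2  30.8  91.9 -40.6] F [ 0.5  0.2 -0.2] gap 0.0135 gf 88.0
row [3.913, 22.092, -10.445, -0.763, -0.471, 1.449]
(array([-3.06519158e+01,  2.11295603e+01,  8.60311598e+01,  1.87144097e-14,
        7.28392800e+01,  7.54480842e+01]), np.float64(4.21421156891581e-14))
```

>>> {"fn": "step_arm", "kwargs": {
  "moves": [
    [[3.9, 22.1, -10.4, -0.763, -0.471, 1.449], [3.9, 22.1, -10.4, -0.763, -0.471, 1.449], [3.9, 22.1, -10.4, -0.763, -0.471, 1.449], [3.9, 22.1, -10.4, -0.763, -0.471, 1.449], [3.9, 22.1, -10.4, -0.763, -0.471, 1.449], [3.9, 22.1, -10.4, -0.763, -0.471, 1.449], [3.9, 22.1, -10.4, -0.763, -0.471, 1.449], [3.9, 22.1, -10.4, -0.763, -0.471, 1.449]]
  ]
}}

```text
t: 13.75
tcp_pos: [0.6526, -0.2645, 0.2295]
tool_rot: [[0.977, 0.161, 0.14], [0.128, -0.967, 0.219], [0.171, -0.196, -0.966]]
contact_force: [0.6, 1.2, 0.3]
finger_gap: 0.0135
grip_force: 88.1
```

```bash
python3 - <<'E'
from rel import *
s=st(); C=G-.0014*U
to(C+[0,0,.1],fr(U,-Z))
E
```

```text
t 13.75 p [ 0.6526 -0.2645  0.2295] q [-35.2  20.4  88.7  15.8  72.3  41.3] F [0.6 1.2 0.3] gap 0.0135 gf 88.1
row [-1.488, 2.414, 8.725, -0.232, -0.127, 0.426]
```

>>> {"fn": "step_arm", "kwargs": {
  "moves": [
    [[-1.5, 2.4, 7, -0.232, -0.127, 0.426], [-1.5, 2.4, 7, -0.232, -0.127, 0.426], [-1.5, 2.4, 7, -0.232, -0.127, 0.426], [-1.5, 2.4, 7, -0.232, -0.127, 0.426], [-1.5, 2.4, 8.7, -0.232, -0.127, 0.426], [-1.5, 2.4, 8.7, -0.232, -0.127, 0.426], [-1.5, 2.4, 8.7, -0.232, -0.127, 0.426], [-1.5, 2.4, 8.7, -0.232, -0.127, 0.426]]
  ]
}}

```text
t: 14.55
tcp_pos: [0.6548, -0.2724, 0.1408]
tool_rot: [[0.962, -0.273, 0.006], [-0.273, -0.962, -0.0], [0.006, -0.001, -1.0]]
contact_force: [0.3, -0.6, -0.1]
finger_gap: 0.0138
grip_force: 88.1
```

```bash
python3 - <<'E'
from rel import *
s=st(); C=np.array([.6543,-.27,.040]); R=fr(U,-Z); to(C+[0,0,.01],R)
p=camera("wrist"); c,q,ok=wcloud(p,s)
H=c[ok&(c[:,0]>.047)&(c[:,0]<.092)&(abs(c[:,1])<.015)&(abs(c[:,2])<.01)]
g=least_squares(lambda x:np.hypot(H[:,1]-x[0]-x[2]*(H[:,0]-.1),H[:,2]-x[1]-x[3]*(H[:,0]-.1))-.004,[0,.001,0,0],loss="soft_l1",f_scale=.0005); print((g.x*1e3).round(2))
E
```

```text
t 14.55 p [ 0.6548 -0.2724  0.1408] q [-30.8  26.2  89.9   0.2  63.7  75. ] F [ 0.3 -0.6 -0.1] gap 0.0138 gf 88.1
row [-0.164, -0.208, 9.081, -0.002, -0.006, 0.004]
[1.37 3.25 1.8  2.31]
```

>>> {"fn": "step_arm", "kwargs": {
  "moves": [
    [[-0.1, -0.19, 4, 0, -0.005, 0.003], [-0.1, -0.19, 7, 0, -0.005, 0.003], [-0.1, -0.19, 8.5, 0, -0.005, 0.003], [-0.1, -0.19, 9.1, 0, -0.005, 0.003], [-0.1, -0.19, 9.6, 0, -0.005, 0.003], [-0.1, -0.19, 9.9, 0, -0.005, 0.003], [-0.1, -0.19, 10, 0, -0.005, 0.003], [-0.1, -0.19, 10, 0, -0.005, 0.003]]
  ]
}}

```text
t: 15.4
tcp_pos: [0.6559, -0.2708, 0.0424]
tool_rot: [[0.961, -0.276, 0.003], [-0.276, -0.961, -0.0], [0.003, -0.001, -1.0]]
contact_force: [-0.4, -0.8, -0.6]
finger_gap: 0.0138
grip_force: 88.1
```

```bash
python3 -c "
from rel import *
s=st(); to([.6543,-.27,.040],fr(U,-Z))"
```

```text
t 15.4 p [ 0.6559 -0.2708  0.0424] q [-30.6  33.1  91.5   0.1  55.3  75.4] F [-0.4 -0.8 -0.6] gap 0.0138 gf 88.1
row [-0.176, -0.028, 0.243, -0.001, -0.003, 0.001]
```

Down 2 mm more, then open a little.

>>> {"fn": "step_arm", "kwargs": {
  "moves": [
    [[-0.08, -0.02, 0.12, 0, 0, 0], [-0.08, -0.02, 0.22, 0, 0, 0], [-0.08, -0.02, 0.22, 0, 0, 0]]
  ]
}}

```text
t: 15.7
tcp_pos: [0.6549, -0.2701, 0.0401]
tool_rot: [[0.961, -0.276, 0.002], [-0.276, -0.961, 0.0], [0.002, -0.001, -1.0]]
contact_force: [-1.3, 1.0, 3.1]
finger_gap: 0.0137
grip_force: 88.5
```

>>> {"fn": "step_arm", "kwargs": {
  "moves": [
    [[0, 0, 0, 0, 0, 0], [0, 0, 0, 0, 0, 0], [0, 0, 0, 0, 0, 0], [0, 0, 0, 0, 0, 0]]
  ],
  "gripper": 45
}}

```text
t: 16.1
tcp_pos: [0.6545, -0.2699, 0.0388]
tool_rot: [[0.961, -0.276, 0.001], [-0.276, -0.961, 0.001], [0.001, -0.001, -1.0]]
contact_force: [1.2, 0.3, -0.3]
finger_gap: 0.0383
grip_force: 0.0
```

>>> {"fn": "step_arm", "kwargs": {
  "moves": [
    [[0, 0, -2, 0, 0, 0], [0, 0, -5, 0, 0, 0], [0, 0, -10, 0, 0, 0], [0, 0, -15, 0, 0, 0], [0, 0, -20, 0, 0, 0], [0, 0, -22, 0, 0, 0]]
  ]
}}

```text
t: 16.7
tcp_pos: [0.6563, -0.2712, 0.2692]
tool_rot: [[0.961, -0.276, 0.013], [-0.276, -0.961, -0.006], [0.014, 0.002, -1.0]]
contact_force: [0.2, 0.2, 0.1]
finger_gap: 0.0383
grip_force: 0.0
```

```bash
python3 - <<'E'
from rel import *
s=st(); p=camera("wrist"); c,q,ok=wcloud(p,s); col=p["frame"].reshape(-1,3).max(1)
rel=q-G; t=rel@U; l=rel@np.cross(Z,U)
m=ok&(abs(t)<.13)&(abs(l)<.03)&(q[:,2]>.033)&(q[:,2]<.06)
H=q[m&(col<70)&(abs(t)<.06)]; cc=H.mean(0); uu=np.linalg.svd(H-cc)[2][0]; print(len(H),cc.round(4),uu.round(3),"span",np.percentile(t[m],[.2,99.8]).round(4))
# tube cap cloud
for n in("top","scene"):
    p=camera(n); P=cloud(p).reshape(-1,3); f=p["frame"].reshape(-1,3).astype(int)
    v=P-B; tt=v@D; a=np.linalg.norm(v-tt[:,None]*D,axis=1)
    m=(tt>.098)&(tt<.16)&(a<.022); A=v[m]; print(n,m.sum(),"top t",np.percentile(tt[m],[50,90,97,99.5]).round(4) if m.any() else 0,"ctr tang,n",np.median(A@np.cross(Z,RH)).round(4),np.median(A@N).round(4),np.median(f[m],0))
    if n=="top": save(p,"pics/top2.png"); u=pix(p,B+.13*D); print(u); i,j=u.round().astype(int); cv2.imwrite("pics/top2c.png",cv2.resize(p["frame"][j-60:j+70,i-70:i+170,::-1],None,fx=3.2,fy=3.2,interpolation=cv2.INTER_CUBIC))
E
```

```text
t 16.7 p [ 0.6563 -0.2712  0.2692] q [-30.6  19.8  84.5   0.1  75.   75.4] F [0.2 0.2 0.1] gap 0.0383 gf 0.0
1029 [ 0.6586 -0.2723  0.0436] [-0.961  0.277 -0.016] span [-0.0387  0.0991]
top 228 top t [0.1275 0.1398 0.1405 0.1409] ctr tang,n -0.0013 0.0084 [141. 137. 124.]
[216.45193135 247.95209099]
scene 184 top t [0.124  0.1383 0.1392 0.1397] ctr tang,n 0.0079 0.0056 [137. 132. 122.]
```

View pics/top2c.png

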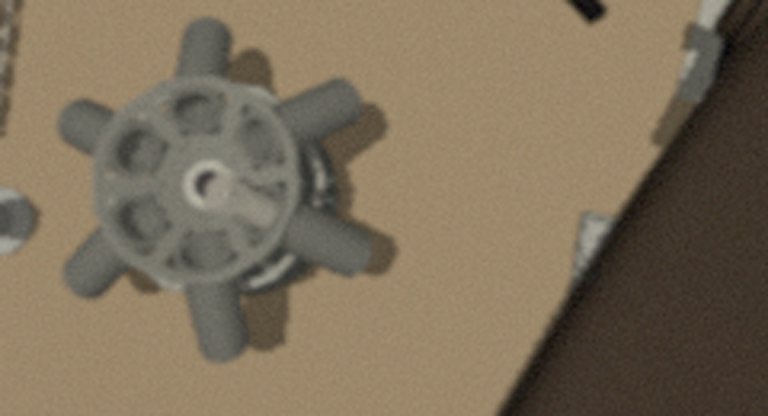

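The rod is home in its cradle. In the crop the tube stands out of the sleeve mouth at (250,200), with its cap top at t≈140 mm, which is the 44 mm expected. I check clearances and reach for the tube grasp.

```bash
python3 - <<'E'
from rel import *
p=dict(np.load("top0.npz")); P=cloud(p).reshape(-1,3); O=np.array([.5228,.1493,0]); v=P-O
r_=v@RH; t_=v@np.cross(Z,RH)
print("height map rows r -30..80, cols tang -50..50 (mm)")
for a in range(-30,81,10):
    print(a,[int(1e3*np.percentile(P[m][:,2],95)) if (m:=(abs(r_-a/1e3)<.006)&(abs(t_-b/1e3)<.006)).any() else -1 for b in range(-50,51,10)])
s=st()
for lean in(0,15,30):
  for gam in(0,15,30):
    zt=-N*np.cos(np.radians(lean))+np.cross(D,-N)*0
    zt=Ro.from_rotvec(np.cross(Z,RH)*np.radians(lean)).apply(-N)   # lean in vertical plane
    o=[]
    for sg in(1,-1):
      for t in(.124,.19):
        x=np.cross(np.cross(Z,RH)*1.0,zt)*sg; R=fr(x,zt)
        q,e=ik(B+t*D-.003*zt,R,K,np.array([-20,0,110,40,70,-60 if sg>0 else 120])); o+=[q.round(0).tolist(),round(float(e),3)]
    if gam==0: print(lean,zt.round(2),(x@D).round(2),o)
E
```

```text
height map rows r -30..80, cols tang -50..50 (mm)
-30 [175, 189, 189, 183, 179, 176, 180, 184, 189, 183, 209]
-20 [185, 187, 186, 173, 168, 166, 169, 176, 187, 186, 188]
-10 [197, 188, 178, 168, 164, 165, 164, 169, 184, 190, 198]
0 [196, 186, 177, 164, 164, 166, 164, 168, 179, 189, 200]
10 [195, 188, 177, 168, 164, 167, 163, 170, 185, 190, 199]
20 [185, 187, 185, 175, 167, 167, 171, 173, 187, 186, 187]
30 [176, 188, 189, 183, 178, 176, 178, 184, 188, 184, 208]
40 [210, 206, 197, 194, 190, 187, 189, 194, 197, 206, 213]
50 [214, 211, 205, 202, 190, 185, 194, 201, 206, 212, 214]
60 [212, 214, 214, 211, 211, 211, 211, 211, 215, 214, 212]
70 [138, 142, 214, 214, 214, 215, 214, 214, 213, 138, 138]
80 [10, 137, 138, 189, 201, 202, 198, 187, 138, 133, 1]
t 16.85 p [ 0.6551 -0.2706  0.2635] q [-30.7  20.   84.8   0.1  74.8  75.4] F [-0.1 -0.  -0.8] gap 0.0381 gf 0.0
0 [ 0.29  0.65 -0.71] -1.0 [[-17.0, -7.0, 127.0, 51.0, 65.0, -17.0], 0.0, [-11.0, -8.0, 122.0, 50.0, 64.0, -9.0], 0.0, [-17.0, -7.0, 127.0, 51.0, 65.0, 163.0], 0.0, [-13.0, -7.0, 124.0, 54.0, 65.0, 163.0], 0.278]
15 [ 0.35  0.79 -0.5 ] -0.97 [[-22.0, -4.0, 130.0, 66.0, 72.0, -31.0], 0.0, [-16.0, -7.0, 126.0, 67.0, 69.0, -23.0], 0.0, [-22.0, -4.0, 130.0, 66.0, 72.0, 149.0], 0.0, [-16.0, -7.0, 126.0, 67.0, 69.0, 157.0], 0.0]
30 [ 0.39  0.88 -0.26] -0.87 [[-25.0, 1.0, 132.0, 78.0, 81.0, -42.0], 0.0, [-19.0, -2.0, 129.0, 81.0, 77.0, -35.0], 0.0, [-25.0, 1.0, 132.0, 78.0, 81.0, 138.0], 0.0, [-19.0, -2.0, 129.0, 81.0, 77.0, 145.0], 0.0]
```

```bash
cat > tgt.py <<'E'
from rel import *
import sys
def go(t,h): return to(B+t*D+h*N,fr(D,-N))
if __name__=="__main__": st(); go(float(sys.argv[1]),float(sys.argv[2])); print("F tool",(np.array(r.get_state()["tool_rot"]).T@r.get_state()["contact_force"]).round(1))
E
python3 tgt.py .125 .12
```

```text
t 16.85 p [ 0.6551 -0.2706  0.2635] q [-30.7  20.   84.8   0.1  74.8  75.4] F [-0.1 -0.  -0.8] gap 0.0381 gf 0.0
row [-25.902, -25.161, -4.192, 0.566, 0.638, -1.349]
F tool [-0.1  0.1  0.8]
```

>>> {"fn": "step_arm", "kwargs": {
  "moves": [
    [[-5, -5, -6, 0.1, 0.1, -0.2], [-25, -20, -9, 0.566, 0.638, -1.349], [-25, -20, -9, 0.566, 0.638, -1.349], [-25, -20, -9, 0.566, 0.638, -1.349], [-25, -20, -9, 0.566, 0.638, -1.349], [-25, -20, -9, 0.566, 0.638, -1.349], [-25, -20, -9, 0.566, 0.638, -1.349], [-25, -20, -9, 0.566, 0.638, -1.349]]
  ],
  "gripper": 60
}}

```text
t: 17.65
tcp_pos: [0.4665, -0.0053, 0.3487]
tool_rot: [[0.611, 0.722, 0.325], [0.55, -0.682, 0.481], [0.569, -0.115, -0.814]]
contact_force: [-0.4, 0.3, 0.8]
finger_gap: 0.0512
grip_force: 0.0
```

```bash
python3 tgt.py .125 .12
```

```text
t 17.65 p [ 0.4665 -0.0053  0.3487] q [-30.6 -21.8 121.6  36.1  80.    8.5] F [-0.4  0.3  0.8] gap 0.0512 gf 0.0
row [0.606, -2.126, 6.315, 0.13, 0.154, -0.333]
F tool [ 0.3 -0.6 -0.6]
```

>>> {"fn": "step_arm", "kwargs": {
  "moves": [
    [[0.6, -2.1, 2, 0.13, 0.154, -0.333], [0.6, -2.1, 2, 0.13, 0.154, -0.333], [0.6, -2.1, 4, 0.13, 0.154, -0.333], [0.6, -2.1, 6.3, 0.13, 0.154, -0.333], [0.6, -2.1, 6.3, 0.13, 0.154, -0.333], [0.6, -2.1, 6.3, 0.13, 0.154, -0.333], [0.6, -2.1, 6.3, 0.13, 0.154, -0.333], [0.6, -2.1, 6.3, 0.13, 0.154, -0.333]]
  ]
}}

```text
t: 18.45
tcp_pos: [0.4786, 0.0386, 0.3044]
tool_rot: [[0.295, 0.91, 0.292], [0.645, -0.415, 0.642], [0.705, -0.001, -0.709]]
contact_force: [0.1, 0.0, -0.2]
finger_gap: 0.0511
grip_force: 0.0
```

```bash
python3 tgt.py .125 .12; python3 - <<'E'
from rel import *
s=r.get_state(); p=camera("wrist"); save(p,"pics/w6.png"); c,q,ok=wcloud(p,s); f=p["frame"].reshape(-1,3)
v=q-B; t=v@D; e1=v@np.cross(Z,RH); n=v@N
m=ok&(t>.1)&(t<.122)&(np.hypot(e1,n)<.022)&(n>0)
A=np.stack([e1[m],n[m]],1); g=least_squares(lambda x:np.hypot(A[:,0]-x[0],A[:,1]-x[1])-.013,[0,0],loss="soft_l1",f_scale=.0005); print("tube ctr tang,n",(g.x*1e3).round(2),m.sum())
m=ok&(t>.09)&(t<.16)&(np.hypot(e1,n)<.02)&(n>0); print("cap top t",np.percentile(t[m],[95,99,99.8]).round(4))
E
```

```text
t 18.45 p [0.4786 0.0386 0.3044] q [-28.3 -16.1 124.5  45.7  79.7 -15.7] F [ 0.1  0.  -0.2] gap 0.0511 gf 0.0
row [0.105, -0.47, 0.272, 0.006, 0.003, -0.007]
F tool [-0.1  0.1  0.2]
tube ctr tang,n [ 0.51 -1.38] 864
cap top t [0.1389 0.1393 0.1394]
```

View pics/w6.png

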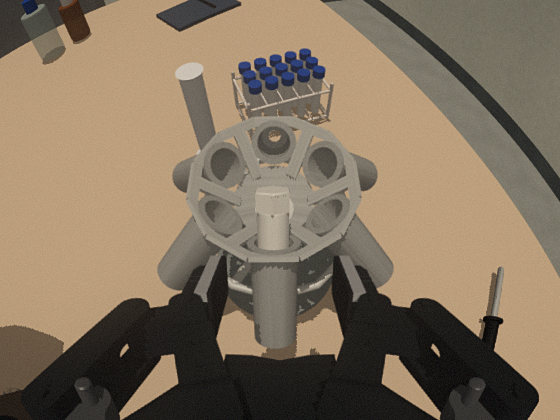

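The tube stands out of the mouth at (272,215), between the jaws. I correct sideways and come down on it.

>>> {"fn": "step_arm", "kwargs": {
  "moves": [
    [[0.1, -0.4, 0.3, 0.006, 0.003, -0.007], [0.1, -0.4, 3, 0.006, 0.003, -0.007], [0.1, -0.4, 5.5, 0.006, 0.003, -0.007], [0.1, -0.4, 7, 0.006, 0.003, -0.007], [0.1, -0.4, 7, 0.006, 0.003, -0.007], [0.1, -0.4, 7, 0.006, 0.003, -0.007], [0.1, -0.4, 7, 0.006, 0.003, -0.007]]
  ]
}}

```text
t: 19.2
tcp_pos: [0.4958, 0.0857, 0.2556]
tool_rot: [[0.287, 0.914, 0.288], [0.646, -0.407, 0.646], [0.707, -0.0, -0.707]]
contact_force: [-0.5, -0.4, 0.4]
finger_gap: 0.0515
grip_force: 0.0
```

```bash
python3 tgt.py .125 .002
```

```text
t 19.2 p [0.4958 0.0857 0.2556] q [-21.5 -11.5 126.3  48.3  71.1 -16.5] F [-0.5 -0.4  0.4] gap 0.0515 gf 0.0
row [0.019, -0.12, 5.084, 0.0, -0.001, -0.0]
F tool [-0.2 -0.3 -0.7]
```

>>> {"fn": "step_arm", "kwargs": {
  "moves": [
    [[0, -0.1, 2, 0, 0, 0], [0, -0.1, 3.5, 0, 0, 0], [0, -0.1, 4.5, 0, 0, 0], [0, -0.1, 5, 0, 0, 0], [0, -0.1, 5, 0, 0, 0], [0, -0.1, 5, 0, 0, 0]]
  ]
}}

```text
t: 19.8
tcp_pos: [0.5091, 0.1186, 0.2197]
tool_rot: [[0.288, 0.914, 0.287], [0.645, -0.407, 0.647], [0.707, -0.001, -0.707]]
contact_force: [0.4, -0.1, 0.6]
finger_gap: 0.051
grip_force: 0.0
```

```bash
python3 tgt.py .125 .002
```

```text
t 19.8 p [0.5091 0.1186 0.2197] q [-16.8  -7.2 126.6  50.8  64.9 -17.3] F [ 0.4 -0.1  0.6] gap 0.051 gf 0.0
row [0.045, 0.003, 0.035, -0.001, -0.0, -0.001]
F tool [ 0.5  0.4 -0.4]
```

Close on the tube.

>>> {"fn": "step_arm", "kwargs": {
  "moves": [
    [[0, 0, 0.02, 0, 0, 0], [0, 0, 0.02, 0, 0, 0], [0, 0, 0.02, 0, 0, 0], [0, 0, 0.02, 0, 0, 0], [0, 0, 0.02, 0, 0, 0]]
  ],
  "gripper": 15,
  "force": 60
}}

```text
t: 20.3
tcp_pos: [0.5091, 0.1189, 0.2194]
tool_rot: [[0.288, 0.914, 0.287], [0.645, -0.406, 0.647], [0.707, -0.001, -0.707]]
contact_force: [-1.6, -2.4, 2.6]
finger_gap: 0.0248
grip_force: 58.7
```

```bash
python3 tgt.py .125 .002
```

```text
t 20.3 p [0.5091 0.1189 0.2194] q [-16.7  -7.1 126.6  50.8  64.9 -17.3] F [-1.6 -2.4  2.6] gap 0.0248 gf 58.7
row [0.051, 0.015, 0.001, -0.001, -0.0, -0.001]
F tool [-0.2 -0.5 -3.8]
```

>>> {"fn": "step_arm", "kwargs": {
  "moves": [
    [[0.5, 0, 0, 0, 0, 0], [1, 0, 0, 0, 0, 0], [1.6, 0, 0, 0, 0, 0], [2.2, 0, 0, 0, 0, 0], [2.8, 0, 0, 0, 0, 0], [3.4, 0, 0, 0, 0, 0], [4, 0, 0, 0, 0, 0], [4.6, 0, 0, 0, 0, 0]]
  ]
}}

```text
t: 21.1
tcp_pos: [0.5222, 0.1492, 0.2517]
tool_rot: [[0.289, 0.914, 0.286], [0.645, -0.407, 0.647], [0.708, -0.003, -0.706]]
contact_force: [-0.5, -0.4, -0.5]
finger_gap: 0.0248
grip_force: 59.1
```

```bash
python3 tgt.py .23 .002
```

```text
t 21.1 p [0.5222 0.1492 0.2517] q [-12.5  -7.9 123.6  50.3  64.4 -11.4] F [-0.5 -0.4 -0.5] gap 0.0248 gf 59.1
row [5.94, 0.041, -0.05, -0.002, -0.001, -0.002]
F tool [-0.7 -0.3 -0.1]
```

The fingertips would stand about 6 mm beyond the tube's underside, so it would drop when laid flat. I push it back a little into the strips and regrasp with the fingertips.

>>> {"fn": "step_arm", "kwargs": {
  "moves": [
    [[-0.5, 0, 0, 0, 0, 0], [-1, 0, 0, 0, 0, 0], [-1.5, 0, 0, 0, 0, 0], [-2, 0, 0, 0, 0, 0], [-2.5, 0, 0, 0, 0, 0], [-3, 0, 0, 0, 0, 0], [-3.5, 0, 0, 0, 0, 0], [-3.5, 0, 0, 0, 0, 0]]
  ]
}}

```text
t: 21.9
tcp_pos: [0.5172, 0.1327, 0.2413]
tool_rot: [[0.277, 0.914, 0.297], [0.623, -0.406, 0.669], [0.732, -0.0, -0.682]]
contact_force: [4.7, 25.8, 27.7]
finger_gap: 0.0247
grip_force: 61.0
```

```bash
python3 tgt.py .125 .002
```

```text
t 21.9 p [0.5172 0.1327 0.2413] q [-15.4  -7.7 125.3  52.6  65.7 -15.8] F [ 4.7 25.8 27.7] gap 0.0247 gf 61.0
row [-2.629, -0.167, 0.328, -0.0, -0.035, 0.0]
F tool [37.6 -6.2 -0.2]
```

>>> {"fn": "step_arm", "kwargs": {
  "moves": [
    [[1, 0, 0, 0, 0, 0], [2, 0, 0, 0, 0, 0], [3, 0, 0, 0, 0, 0], [3.4, 0, 0, 0, 0, 0], [3.4, 0, 0, 0, 0, 0]]
  ]
}}

```text
t: 22.4
tcp_pos: [0.5217, 0.1481, 0.2504]
tool_rot: [[0.289, 0.914, 0.286], [0.646, -0.406, 0.647], [0.707, -0.002, -0.707]]
contact_force: [-0.8, -0.3, -0.5]
finger_gap: 0.025
grip_force: 59.1
```

```bash
python3 tgt.py .17 .002; python3 - <<'E'
from rel import *
s=r.get_state(); p=camera("wrist"); save(p,"pics/w7.png"); c,q,ok=wcloud(p,s)
# tube in tool coords
m=ok&(abs(c[:,1])<.02)&(c[:,2]>-.03)&(c[:,2]<.02)&(c[:,0]>-.1)&(c[:,0]<.06); 
print(m.sum(),np.percentile(c[m][:,0],[1,50,99,99.8]).round(4))
for a in np.arange(-.08,.03,.01):
    h=c[m&(c[:,0]>=a)&(c[:,0]<a+.01)]
    if len(h)>10: print(a.round(3),len(h),np.median(h[:,1]).round(4),np.percentile(h[:,2],[5,50]).round(4))
E
```

```text
t 22.4 p [0.5217 0.1481 0.2504] q [-12.6  -7.9 123.7  50.3  64.4 -11.6] F [-0.8 -0.3 -0.5] gap 0.025 gf 59.1
row [0.108, 0.048, -0.061, -0.002, 0.0, -0.001]
F tool [-0.8 -0.6 -0. ]
9180 [-0.0326  0.0058  0.016   0.0162]
-0.04 278 0.0001 [-0.0086 -0.006 ]
-0.03 835 0.0002 [-0.009 -0.007]
-0.02 1021 0.0002 [-0.0125 -0.0074]
-0.01 1459 0.0006 [-0.0232 -0.0085]
-0.0 2654 0.0003 [-0.0171 -0.0087]
0.01 2933 0.0003 [-0.0274 -0.0058]
```

View pics/w7.png

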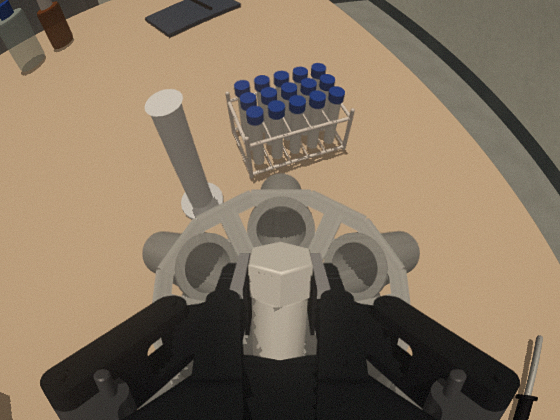

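The tube is straight in the jaws, with its cap at (280,265). The strips block re-entry, so I keep this grasp. I will lay it with one end touching first, so the release height is only about 3 mm. I draw it clear now.

>>> {"fn": "step_arm", "kwargs": {
  "moves": [
    [[2, 0, 0, 0, 0, 0], [4, 0, 0, 0, 0, 0], [6, 0, -1, 0, 0, 0], [8, 0, -4, 0, 0, 0], [9, 0, -8, 0, 0, 0], [9, 0, -11, 0, 0, 0], [9, 0, -11, 0, 0, 0]]
  ]
}}

```text
t: 23.15
tcp_pos: [0.5172, 0.1332, 0.3958]
tool_rot: [[0.286, 0.912, 0.293], [0.646, -0.409, 0.645], [0.708, 0.005, -0.706]]
contact_force: [0.7, 0.7, -0.4]
finger_gap: 0.0244
grip_force: 59.1
```

```bash
cat > tr.py <<'E'
from rel import *
import sys
h=float(sys.argv[1]); th=np.radians(float(sys.argv[2])); ya=np.radians(81.3)
xh=np.array([np.cos(ya),np.sin(ya),0]); x=xh*np.cos(th)+Z*np.sin(th); TP=np.array([.4389,-.2281,0])+.024*xh
R=fr(x,-Z); s=st(); to(TP+[0,0,h],R,s); q,e=ik(TP+[0,0,h],R,K,s["joints"]); print(q.round(0),round(float(e),3))
E
python3 tr.py .25 0
```

```text
t 23.15 p [0.5172 0.1332 0.3958] q [-1.460e+01 -1.610e+01  1.151e+02  4.580e+01  7.680e+01  1.000e-01] F [ 0.7  0.7 -0.4] gap 0.0244 gf 59.1
row [-34.257, 6.93, -13.657, 0.11, -0.781, -0.254]
[-37.  -8. 116.  -0.  71. -28.] 0.0
```

>>> {"fn": "step_arm", "kwargs": {
  "moves": [
    [[-34.2, 6.9, -13.6, 0.11, -0.781, -0.254], [-34.2, 6.9, -13.6, 0.11, -0.781, -0.254], [-34.2, 6.9, -13.6, 0.11, -0.781, -0.254], [-34.2, 6.9, -13.6, 0.11, -0.781, -0.254], [-34.2, 6.9, -13.6, 0.11, -0.781, -0.254], [-34.2, 6.9, -13.6, 0.11, -0.781, -0.254], [-34.2, 6.9, -13.6, 0.11, -0.781, -0.254], [-34.2, 6.9, -13.6, 0.11, -0.781, -0.254]]
  ]
}}

```text
t: 23.95
tcp_pos: [0.4398, -0.2026, 0.2418]
tool_rot: [[0.149, 0.989, -0.011], [0.989, -0.149, 0.005], [0.003, -0.012, -1.0]]
contact_force: [0.9, 0.9, -0.6]
finger_gap: 0.0248
grip_force: 59.1
```

```bash
python3 tr.py .10 3
```

```text
t 23.95 p [ 0.4398 -0.2026  0.2418] q [-36.7  -7.3 116.8  -0.2  71.2 -28.1] F [ 0.9  0.9 -0.6] gap 0.0248 gf 59.1
row [-0.182, 0.459, 14.177, -0.012, 0.049, 0.002]
[-38.   4. 122.   3.  55. -31.] 0.0
```

>>> {"fn": "step_arm", "kwargs": {
  "moves": [
    [[-0.2, 0.2, 4, -0.006, -0.05, 0.002], [-0.2, 0.2, 8, -0.006, -0.05, 0.002], [-0.2, 0.2, 11.5, -0.006, -0.05, 0.002], [-0.2, 0.2, 14, -0.006, -0.05, 0.002], [-0.2, 0.2, 14, -0.006, -0.05, 0.002], [-0.2, 0.2, 14, -0.006, -0.05, 0.002], [-0.2, 0.2, 14, -0.006, -0.05, 0.002]]
  ]
}}

```text
t: 24.65
tcp_pos: [0.4435, -0.2041, 0.1076]
tool_rot: [[0.15, 0.989, -0.005], [0.987, -0.15, -0.05], [-0.05, 0.002, -0.999]]
contact_force: [-0.1, -0.5, -0.5]
finger_gap: 0.0252
grip_force: 59.1
```

```bash
python3 tr.py .03 3; python3 -c "
from rel import *
print(np.round(r.get_state()['tool_rot'],3))"
```

```text
t 24.65 p [ 0.4435 -0.2041  0.1076] q [-35.5   2.5 122.9  -3.1  53.3 -25. ] F [-0.1 -0.5 -0.5] gap 0.0252 gf 59.1
row [0.349, -0.112, 7.751, 0.002, 0.102, 0.002]
[-38.  11. 123.   4.  47. -32.] 0.0
[[ 0.15   0.989 -0.005]
 [ 0.987 -0.15  -0.05 ]
 [-0.05   0.002 -0.999]]
```

>>> {"fn": "step_arm", "kwargs": {
  "moves": [
    [[0.35, -0.1, 2, 0.002, 0.102, 0.002], [0.35, -0.1, 4.5, 0.002, 0.102, 0.002], [0.35, -0.1, 5.7, 0.002, 0.102, 0.002], [0.35, -0.1, 5.7, 0.002, 0.102, 0.002], [0.35, -0.1, 5.7, 0.002, 0.102, 0.002]]
  ]
}}

```text
t: 25.15
tcp_pos: [0.4424, -0.2031, 0.0503]
tool_rot: [[0.152, 0.988, 0.007], [0.987, -0.152, 0.052], [0.052, -0.001, -0.999]]
contact_force: [-0.0, -0.4, -0.3]
finger_gap: 0.0249
grip_force: 59.1
```

```bash
python3 tr.py .03 3; python3 - <<'E'
from rel import *
s=r.get_state(); p=camera("wrist"); c,q,ok=wcloud(p,s)
H=c[ok&(abs(c[:,1])<.009)&(c[:,2]>-.014)&(c[:,2]<.005)&(c[:,0]>-.06)&(c[:,0]<-.004)]
g=least_squares(lambda x:np.hypot(H[:,1]-x[0]-x[2]*H[:,0],H[:,2]-x[1]-x[3]*H[:,0])-.013,[0,.004,0,0],loss="soft_l1",f_scale=.0005); print(len(H),"x range",np.ptp(H[:,0]),"wrist axis y,z mm, slopes mrad",(g.x*1e3).round(2),np.median(abs(g.fun)))
p=camera("scene"); P=cloud(p).reshape(-1,3); f=p["frame"].reshape(-1,3).astype(int)
R=np.array(s["tool_rot"]); v=(P-s["tcp_pos"])@R
m=(v[:,0]<-.014)&(v[:,0]>-.075)&(abs(v[:,1])<.018)&(abs(v[:,2]-.004)<.018)&(f.min(1)>110)
A=v[m]; print(len(A),A.min(0).round(3) if len(A) else 0)
if len(A)>30:
    g=least_squares(lambda x:np.hypot(A[:,1]-x[0]-x[2]*A[:,0],A[:,2]-x[1]-x[3]*A[:,0])-.013,[0,.004,0,0],loss="soft_l1",f_scale=.0007); print("scene",(g.x*1e3).round(2),np.median(abs(g.fun)))
E
```

```text
t 25.15 p [ 0.4424 -0.2031  0.0503] q [-37.9   9.1 123.2   3.4  49.2 -31.4] F [-0.  -0.4 -0.3] gap 0.0249 gf 59.1
row [-0.227, 0.029, 2.018, -0.001, 0.0, -0.0]
[-38.  11. 123.   4.  47. -32.] 0.0
2002 x range 0.029787157508132642 wrist axis y,z mm, slopes mrad [  0.43   4.71  19.37 -30.29] 0.00032273418152897575
0 0
```

>>> {"fn": "step_arm", "kwargs": {
  "moves": [
    [[0, 0, 0.6, 0, -0.04, 0], [0, 0, 1.2, 0, -0.04, 0], [0, 0, 1.7, 0, -0.04, 0], [0, 0, 2, 0, -0.04, 0], [0, 0, 2, 0, -0.04, 0], [0, 0, 2, 0, -0.04, 0]]
  ]
}}

```text
t: 25.85
tcp_pos: [0.4419, -0.2019, 0.0293]
tool_rot: [[0.152, 0.988, -0.0], [0.988, -0.152, 0.013], [0.013, -0.002, -1.0]]
contact_force: [-0.2, 0.1, -0.2]
finger_gap: 0.0248
grip_force: 59.1
```

```bash
python3 tr.py .025 .5
```

```text
t 25.85 p [ 0.4419 -0.2019  0.0293] q [-36.8  11.1 123.8   0.8  45.6 -28.7] F [-0.2  0.1 -0.2] gap 0.0248 gf 59.1
row [-0.237, 0.097, 0.426, -0.002, -0.004, -0.001]
[-37.  12. 124.   1.  45. -29.] 0.0
```

>>> {"fn": "step_arm", "kwargs": {
  "moves": [
    [[0, 0, 0.12, 0, 0, 0], [0, 0, 0.25, 0, 0, 0], [0, 0, 0.35, 0, 0, 0], [0, 0, 0.35, 0, 0, 0], [0, 0, 0.35, 0, 0, 0]]
  ]
}}

```text
t: 26.35
tcp_pos: [0.442, -0.2019, 0.0261]
tool_rot: [[0.152, 0.988, 0.0], [0.988, -0.152, 0.013], [0.013, -0.002, -1.0]]
contact_force: [-1.3, 1.4, 2.9]
finger_gap: 0.0247
grip_force: 61.8
```

>>> {"fn": "step_arm", "kwargs": {
  "moves": [
    [[0, 0, 0.1, 0, 0, 0], [0, 0, 0.1, 0, 0, 0], [0, 0, 0.1, 0, 0, 0]]
  ]
}}

```text
t: 26.65
tcp_pos: [0.442, -0.2019, 0.026]
tool_rot: [[0.152, 0.988, -0.001], [0.988, -0.152, 0.013], [0.013, -0.003, -1.0]]
contact_force: [-4.9, 1.6, 10.1]
finger_gap: 0.0249
grip_force: 66.4
```

>>> {"fn": "step_arm", "kwargs": {
  "moves": [
    [[0, 0, -0.1, 0, 0, 0], [0, 0, -0.1, 0, 0, 0], [0, 0, -0.1, 0, 0, 0]]
  ],
  "force": 20
}}

```text
t: 26.95
tcp_pos: [0.4421, -0.2019, 0.0261]
tool_rot: [[0.152, 0.988, 0.0], [0.988, -0.152, 0.013], [0.013, -0.002, -1.0]]
contact_force: [-1.3, 0.2, 4.3]
finger_gap: 0.0248
grip_force: 62.3
```

>>> {"fn": "step_arm", "kwargs": {
  "moves": [
    [[0, 0, 0, 0, 0, 0], [0, 0, 0, 0, 0, 0], [0, 0, 0, 0, 0, 0]]
  ],
  "gripper": 32
}}

```text
t: 27.25
tcp_pos: [0.442, -0.2019, 0.0258]
tool_rot: [[0.152, 0.988, 0.0], [0.988, -0.152, 0.013], [0.013, -0.002, -1.0]]
contact_force: [-0.3, 0.1, 3.8]
finger_gap: 0.0274
grip_force: 1.7
```

>>> {"fn": "step_arm", "kwargs": {
  "moves": [
    [[0, 0, 0, 0, 0, 0], [0, 0, 0, 0, 0, 0], [0, 0, 0, 0, 0, 0], [0, 0, 0, 0, 0, 0]]
  ],
  "gripper": 50
}}

```text
t: 27.65
tcp_pos: [0.4417, -0.2016, 0.0255]
tool_rot: [[0.152, 0.988, -0.0], [0.988, -0.152, 0.013], [0.013, -0.002, -1.0]]
contact_force: [0.0, -0.0, 0.5]
finger_gap: 0.0426
grip_force: 0.0
```

>>> {"fn": "step_arm", "kwargs": {
  "moves": [
    [[0, 0, -1, 0, 0, 0], [0, 0, -3, 0, 0, 0], [0, 0, -6, 0, 0, 0], [0, 0, -10, 0, 0, 0], [0, 0, -14, 0, 0, 0], [0, 0, -18, 0, 0, 0], [0, 0, -20, 0, 0, 0], [0, 0, -20, 0, 0, 0]]
  ]
}}

```text
t: 28.45
tcp_pos: [0.4437, -0.2056, 0.2308]
tool_rot: [[0.152, 0.988, 0.007], [0.988, -0.152, 0.007], [0.008, 0.006, -1.0]]
contact_force: [-0.2, -0.6, 0.1]
finger_gap: 0.0426
grip_force: 0.0
```

```bash
python3 - <<'E'
from rel import *
s=st(); p=camera("wrist"); c,q,ok=wcloud(p,s); f=p["frame"].reshape(-1,3).astype(int)
m=ok&(abs(q[:,0]-.44)<.05)&(abs(q[:,1]+.228)<.075)&(q[:,2]>.012)&(q[:,2]<.06)
R=cv2.minAreaRect(q[m][:,:2].astype(np.float32)); print("tube",R,np.percentile(q[m][:,2],[50,90,99]).round(4))
a=cv2.resize(p["frame"][:,:,::-1],(420,315)); t=camera("top"); b=cv2.resize(t["frame"][:,:,::-1],(380,315)); cv2.imwrite("pics/end.png",np.hstack([a,b]))
E
```

```text
t 28.45 p [ 0.4437 -0.2056  0.2308] q [-37.1  -6.5 117.3   0.6  69.1 -28.5] F [-0.2 -0.6  0.1] gap 0.0426 gf 0.0
tube ((0.4392060935497284, -0.20388752222061157), (0.060168638825416565, 0.12748947739601135), 18.776683807373047) [0.0271 0.0293 0.0302]
```

View pics/end.png

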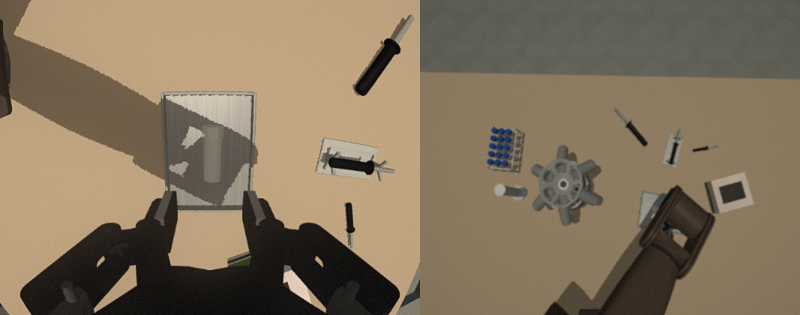

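The tube lies flat in the tray at left (212,152), with its top at 30 mm as expected. The rod is in its cradle at (350,163) and the bystanders are unmoved. I hand the job in.

```bash
python3 -c "
from station import order
print(order.close_job())"
```

```text
the job is handed in; nothing more can be done
None
```

I handed the job in at about 28.5 s: the rod's guard met the sleeve, the tube was drawn out and lies flat in the tray (released about 3–5 mm above the floor at its cap end), and the rod is back in its cradle. I laid the rod back before drawing the tube, and one try to push the tube back in for a better grip was blocked at about 38 N.

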